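Stack a mineral display plinth in the sloping assembly jig

ROBOT

A 6-joint arm with a two-finger parallel gripper is mounted at the origin on the work surface. World frame = base frame: x ahead of the robot, y to its left, z up, the work surface at z = 0. Lengths are in mm, angles in rad, forces in N, time in s.
With the tool pointing down it reaches from about 275 to 725 mm from the base axis. Payload 5.6 kg.
Tool frame: the origin (TCP) lies on the centre line of the jaws, within the pads' length; the fingertips stand 11 mm ahead of it and the grasp point (between the pads) lies 8 mm behind it; z points along the fingers, y is the line along which they close (so a half turn about z gives the same grasp; the last joint's range is limited). The gripper opens to 85 mm and grips with 20 to 120 N. Pads are 22 mm wide; open, the fingers measure 114 mm over their backs; the gripper's body (76 mm by 85 mm) begins 54 mm behind the grasp point. The pads swing forward as they close: fully open they stand 13 mm farther back than shut.
Start: joints at [-0.836, 0.255, 0.108, 0, -1.424, -0.285], TCP at [239.15, -495.278, 242.283] pointing down, gripper open.
Joint ranges: [-2.95, 2.95], [-1.21, 1.97], [-1.09, 1.5], [-2.87, 1.71], [-2.94, -0.07], [-3.05, 3.05]. Speed limits (rad/s): [2.57, 2.57, 3.14, 3.14, 3.14, 3.14].

INTERFACE

Orientations are given as a 3x3 rotation matrix whose columns are the frame's x, y, z axes.
In Python, from workcell import readout, cams, env gives the robot as it stands. The module is installed in compiled form; this text tells all that it offers.
- The arm moves only by the tool send_rows, never from a script. Its argument "rows" is a list of rows, each a list of 5 numbers: the shift along the tool's x, y, z in mm, then the turn about the tool's z in degrees, then the finger opening in mm, from 0 to 85.4. A call has 1 to 10 rows; each row shifts and turns the commanded pose from where the row before left it, along the tool's axes as they then stand; what a row does not reach is not made up. A row lasts 1/12 s, in which the tool goes at most 41.7 mm and 7.16 degrees, less where a joint would pass 70% of its speed; a pose out of reach is approached as far as the arm can. A call is refused whole if a number of a shift passes 41.7 or a number of a turn 7.16, either way. A call with a gripper value outside its range is refused whole. The fingers move at their own pace and stop on an object; the grip force is fixed at half the most. Time passes only in rows, so rows that do not move let the fingers close. It gives the time, the measured TCP pose, the force, the opening and the grip force at its end, in the units of the state.
- readout.get_obs(): the state, without advancing time (a new reading comes with each control period).
- cams.get_image(name): name is "scene" or "top" or "wrist"; returns a dict with "frame" (384x512x3 uint8, red, green, blue), "fx", "fy", "cx", "cy" (pixels), "R" (3x3) and "t" (3): a world point X has camera coordinates R X + t. Camera axes: x right, y down, z forward; pixel columns grow to the right and rows downward; lengths in mm; the calibration is good to about 2 mm. The wrist camera is an equidistant fisheye: a pixel r from the principal point sees the ray r / f radians off the axis. A picture is of the moment at which its call begins. There is no depth.
- env.finish_job(): hands the job in; it is judged then, once.
The state is a dict: "clock": time; "q": joint angles; "qvel": joint speeds; "joint_torque": joint torques, N m; "tcp_pos": TCP position; "eef_rot": TCP orientation; "wrist_force": force on the tool from outside, world axes, zero at the start; "wrist_torque": the same for the moment, N m; "gripper_width": finger opening in mm; "grasp_force": force on a finger pad.
Only numpy, scipy, OpenCV 4.12 (cv2) and the standard library are available. Lean on these libraries where they do the work, as an engineer would, in place of code of your own. Each camera call takes 0.05 s, during which the arm holds its last target. There are 200 camera calls.

TASK

Build up the display plinth in the sloping jig: lay the thick wooden block flat and square in its pocket first, then the aluminium window frame on the block, then the slate slab on the frame, each lying fully down on the one below and let go before the next is fetched. Set the parts down, do not let them fall, and leave the other things on the bench where they are.

Things in the scene. Friction and masses are not known exactly. Their poses are not given: they have to be found in the camera images.
- nest: fixed jig's sloping pocket on a 156 x 112 mm plywood bed. Origin: middle of the pocket floor, 68 mm above the table. z: bed normal, leaning 28 degrees from vertical to the low side, which roughly faces the robot; x: up the slope, along the length; y: across, level. Inside 106 mm (x) by 62 mm (y): 3 mm play all round the parts. No lip above the bed except the corner walls
- mouth (a point): centre of the pocket's mouth, 58 mm from the floor along the pocket's z, same axes. Four L-shaped aluminium corner walls, 8 mm thick, straight to 50 mm above the floor, then flared outwards to 58 mm. Each long side is open between them from x = -27 to +27 mm, for the fingers; each short side is open over 22 mm
- block: thick dark wood block, 100 mm long (its x) x 56 mm wide (its y) x 30 mm thick (its z), about 120 g (0.7 to 1.3 times), lying flat on the table. Origin at its centre. Looks the same after half a turn. Fully home, its centre is 15 mm above the pocket floor. Held far above its centre it may swing level between the fingers when the tool tilts
- frame: plain aluminium rectangular frame with an open window, 100 mm long (x) x 56 mm wide (y) x 14 mm thick (z), window 64 x 28 mm, about 140 g (0.7 to 1.3 times), lying flat on the table. Origin at its centre (in the window, at half thickness). Resting on the block in the pocket, its centre is 37 mm above the pocket floor
- slab: dark slate slab with rounded corners (radius 14 mm), 100 mm long (x) x 56 mm wide (y) x 20 mm thick (z), about 270 g (0.7 to 1.3 times), lying flat on the table. Origin at its centre. Resting on the frame in the pocket, its centre is 54 mm above the pocket floor
- can: bystander: plain steel can, 60 mm across, 85 mm high, standing; origin at the centre of its underside. The block, frame, slab and can share out four places at random, two either side of the jig
- geode: bystander: half geode bowl, 120 mm across, 55 mm high, purple crystals inside; origin under its centre
- cluster: bystander: pale quartz cluster, 90 mm across, about 75 mm high; origin under its centre
- carton: bystander: closed cardboard carton 110 x 90 x 70 mm; origin under its centre
- hammer: bystander: hammer lying at the right side of the bench
- brush: bystander: hand brush lying at the left of the bench
- bottle: bystander: white plastic bottle, 66 mm across, 190 mm high, standing at the left; origin under its centre
Not all that is in view belongs to the job. Leave any blue look-alike of the part that bears nest alone. There is more than one size of the block; the one meant has the size given above.

How it is judged (in metres and radians):
On the way, in this order (a step that is already met when the one before it is completed fails the run):
1. the block lies home on the pocket floor, released (z of block in the frame of nest between 0.01 and 0.02 m and x of block in the frame of nest between -0.007 and 0.007 m and y of block in the frame of nest between -0.007 and 0.007 m and angle between the z axis of block and the z axis of nest, either way round below 0.08 rad and angle between the x axis of block and the x axis of nest, either way round below 0.14 rad and contact force between block and the fingers below 0.1 N and linear speed of block below 0.03 m/s), for 0.2 s.
2. the frame lies on the block in the pocket, released (all of step 1 and z of frame in the frame of nest between 0.032 and 0.042 m and x of frame in the frame of nest between -0.007 and 0.007 m and y of frame in the frame of nest between -0.007 and 0.007 m and angle between the z axis of frame and the z axis of nest, either way round below 0.08 rad and angle between the x axis of frame and the x axis of nest, either way round below 0.14 rad and contact force between frame and the fingers below 0.1 N and linear speed of frame below 0.03 m/s), for 0.2 s.
3. the slab lies on the frame in the pocket, released (all of step 2 and z of slab in the frame of nest between 0.049 and 0.059 m and x of slab in the frame of nest between -0.007 and 0.007 m and y of slab in the frame of nest between -0.007 and 0.007 m and angle between the z axis of slab and the z axis of nest, either way round below 0.08 rad and angle between the x axis of slab and the x axis of nest, either way round below 0.14 rad and contact force between slab and the fingers below 0.1 N and linear speed of slab below 0.03 m/s), for 0.2 s.
At the end, for the whole second after the job is handed in: Block, frame, slab lie in the pocket in that order from its floor up, released, at rest: centres within 5 mm of home height (15, 37, 54 mm along the pocket's z), within 7 mm of its middle along x and along y, flat within 0.08 rad, lengthwise within 0.14 rad (all of step 3); the robot touches nothing.
It fails at once if the block is let fall or knocked flying (faster than 0.7 m/s while no finger touches it) (linear speed of block above 0.7 m/s and contact force between block and the fingers below 0.01 N).
It fails at once if the frame is let fall or knocked flying (faster than 0.7 m/s while no finger touches it) (linear speed of frame above 0.7 m/s and contact force between frame and the fingers below 0.01 N).
It fails at once if the slab is let fall or knocked flying (faster than 0.7 m/s while no finger touches it) (linear speed of slab above 0.7 m/s and contact force between slab and the fingers below 0.01 N).
It fails at once if a bystander is moved more than 40 mm (distance of any of can, geode, cluster, carton, hammer, brush, bottle from where it was at the start of the episode above 0.04 m).
It also fails if it takes over 72 s, if anything falls off the work surface, if the arm or the gripper's body presses on something with over 40 N, if the wrist force passes 120 N, or if a joint passes its speed limit or range.

## Working session

There is one attempt and no reset: what is moved stays moved. The work goes in short steps, Python scripts to look and compute and a tool call to move; the robot and the scene stay as the last step left them, time stands still between calls to the robot, and variables do not carry over. Pictures are saved under pics/ and viewed, at most 10 in all, crops included, and the job is handed in when it is done.

Besides the shell and the picture viewer there is one more tool, called after ">>>" as name(argument=value, ...), one argument or row to a line, values as JSON. send_rows: Moves the arm, as the interface text tells. Its arguments: {"type":"object","properties":{"rows":{"type":"array"}},"required":["rows"]}

```bash
mkdir -p pics
cat > h.py <<'E'
import numpy as np, cv2
from workcell import readout, cams, env
def grab(n,f=None):
    d=cams.get_image(n)
    if f: cv2.imwrite('pics/'+f,d['frame'][:,:,::-1])
    for k in('R','t'): d[k]=np.array(d[k],float)
    return d
def ray(d,u,v):
    c=-d['R'].T@d['t']; r=d['R'].T@np.array([(u-d['cx'])/d['fx'],(v-d['cy'])/d['fy'],1]); return c,r
def onz(d,u,v,z):
    c,r=ray(d,u,v); return c+r*(z-c[2])/r[2]
def proj(d,X):
    p=d['R']@np.asarray(X,float)+d['t']; return d['fx']*p[0]/p[2]+d['cx'],d['fy']*p[1]/p[2]+d['cy']
E
python3 - <<'E'
from h import *
np.set_printoptions(precision=2,suppress=True)
ims=[]
for n in('scene','top'):
    d=grab(n,n+'0.png'); np.savez(n+'0.npz',**d); print(n,d['fx'],d['cx'],d['cy'],-d['R'].T@d['t'],d['R'][2])
    ims.append(d['frame'])
cv2.imwrite('pics/a.png',cv2.resize(ims[1],(800,600),interpolation=cv2.INTER_CUBIC)[:,:,::-1])
print(readout.get_obs())
E
```

```text
scene 471.0545807193602 253.25156700906166 193.32394648913382 [1244.53 -562.11 1127.72] [-0.55  0.41 -0.73]
top 472.95456428032566 260.5059265992984 191.35583665276113 [ 262.42   12.15 1787.46] [ 0.13  0.01 -0.99]
{'clock': 0.1, 'q': array([-0.84,  0.26,  0.11, -0.  , -1.42, -0.28]), 'qvel': array([ 0., -0.,  0.,  0.,  0., -0.]), 'joint_torque': array([ -0.  , -38.76,  23.85,   5.38,  -0.  ,  -0.  ]), 'tcp_pos': array([ 238.99, -494.88,  241.48]), 'eef_rot': array([[-0.9 , -0.43, -0.  ],
       [-0.43,  0.9 ,  0.  ],
       [ 0.  ,  0.  , -1.  ]]), 'wrist_force': array([-0.19, -0.78, -0.29]), 'wrist_torque': array([ 0.01,  0.01, -0.01]), 'grasp_force': 0.0, 'gripper_width': 85.11497814744045}
```

View pics/a.png

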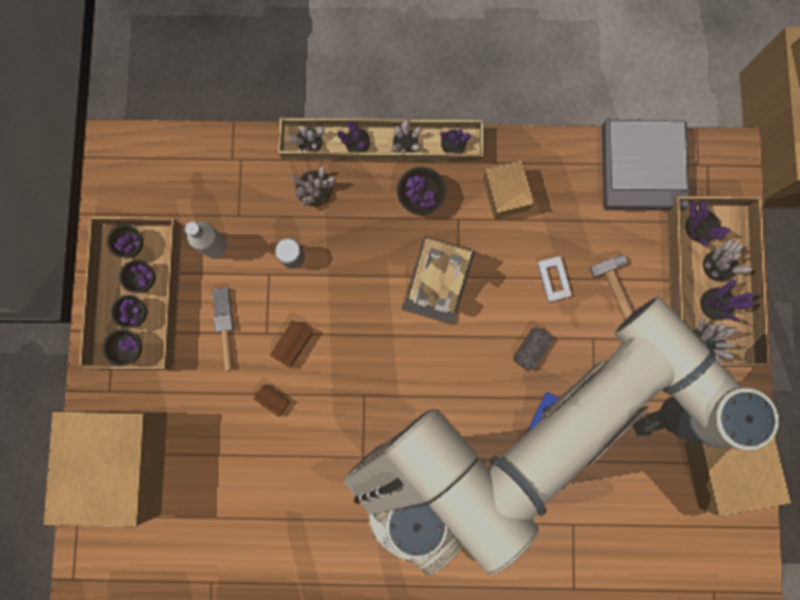

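View pics/scene0.png

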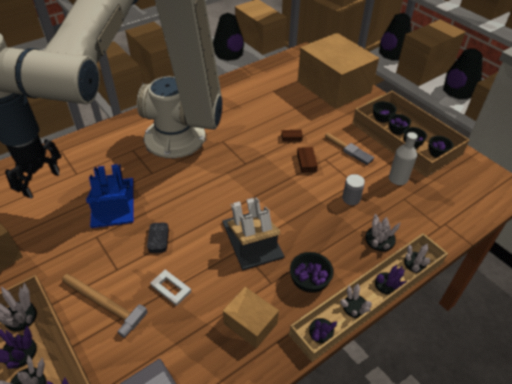

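The top view (800 px wide) shows the jig at (440,278), frame at (555,279) and slab at (534,348). There are two brown blocks, at (293,343) and (272,400), and the can is at (289,252). The blue jig at (545,410) is the decoy. Next I measure the parts and confirm which block has the right size.

```bash
cat > m.py <<'E'
from h import *
np.set_printoptions(precision=1,suppress=True)
d=dict(np.load('top0.npz')); s=dict(np.load('scene0.npz'))
def part(d,u,v,z,name,w=28,fn=None):
    f=d['frame']; K=4
    x0,y0=int(u)-w,int(v)-w
    c=cv2.resize(f[y0:y0+2*w,x0:x0+2*w],None,fx=K,fy=K,interpolation=cv2.INTER_CUBIC)
    lab=cv2.cvtColor(c,cv2.COLOR_RGB2LAB).astype(int)
    m=fn(lab,c.astype(int)).astype(np.uint8)
    m=cv2.morphologyEx(m,cv2.MORPH_OPEN,np.ones((5,5)))
    n,l,st,ce=cv2.connectedComponentsWithStats(m)
    k=min(range(1,n),key=lambda i:(np.hypot(*(ce[i]-w*K)) if st[i][4]>300 else 1e9))
    cs,_=cv2.findContours((l==k).astype(np.uint8),cv2.RETR_EXTERNAL,cv2.CHAIN_APPROX_NONE)
    P=np.array([onz(d,x0+(p[0][0]+.5)/K-.5,y0+(p[0][1]+.5)/K-.5,z)[:2] for p in max(cs,key=len)],np.float32)
    r=cv2.minAreaRect(P); print(name,np.array(r[0]),np.array(r[1]),r[2]); 
    cv2.drawContours(c,cs,-1,(0,255,0),1); return c
brown=lambda L,c:(L[...,0]<80)&(c[...,0]>c[...,2]*1.6)
grey=lambda L,c:(np.abs(c[...,0]-c[...,2])<25)&(L[...,0]<115)
white=lambda L,c:(c.min(-1)>140)
S=.64
ims=[part(d,293*S,343*S,30,'block',fn=brown),part(d,272*S,400*S,30,'small',fn=brown),part(d,534*S,348*S,20,'slab',fn=grey),part(d,555*S,279*S,14,'frame',fn=white)]
if 1:
    x,y=int(440*S)-35,int(278*S)-35
    n1=cv2.resize(d['frame'][y:y+70,x:x+70],(400,400),interpolation=cv2.INTER_CUBIC)
    x,y=218,190
    n2=cv2.resize(s['frame'][y:y+85,x:x+70],(329,400),interpolation=cv2.INTER_CUBIC)
    row=np.hstack([cv2.resize(i,(182,182)) for i in ims]); b=np.hstack([n1,n2])[:, :728]; b=np.pad(b,((0,0),(0,728-b.shape[1]),(0,0)))
    cv2.imwrite('pics/b.png',np.vstack([row,b])[:,:,::-1])
E
python3 m.py
```

```text
block [391.8 299.2] [ 69.7 106.5] 50.30949401855469
small [257.6 343.7] [78.7 48.1] 55.71641540527344
slab [ 384.3 -271.5] [55.2 99.9] 57.09425735473633
frame [ 555.2 -325.2] [100.8  57.1] 14.765915870666504
```

View pics/b.png

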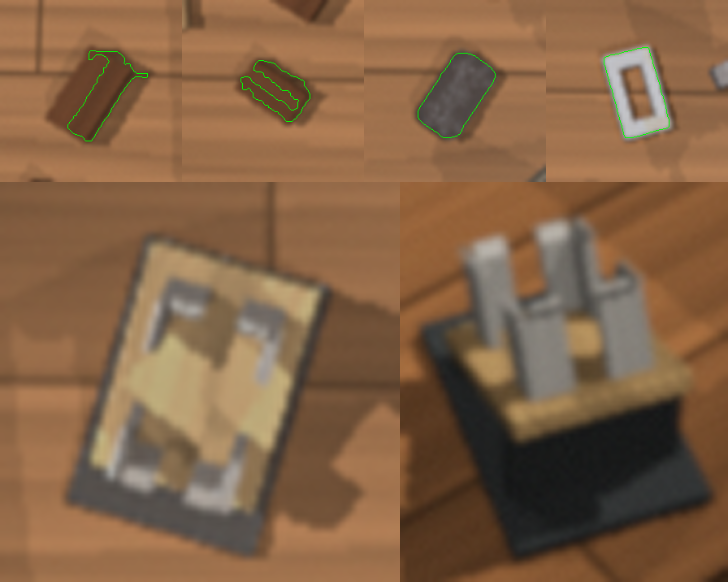

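Top row shows the two brown blocks, the slab and the frame, and the left crop below shows the jig. Slab (100×55) and frame (101×57) match their sizes. The larger block, at (293,343), is the one meant, since the small one is only about 79 mm long. The block mask needs fixing, and I need finer jig corners.

```bash
cat > m2.py <<'E'
import m
from h import *
from m import part,d,s
S=.64
for thr in (1.75,1.9,2.05):
  fn=lambda L,c:(c[...,0]<125)&(c[...,0]>c[...,2]*thr)
  a=part(d,293*S,343*S,30,'block%.2f'%thr,fn=fn)
c=d['frame']; 
for p in [(178,222),(190,215),(183,228),(200,222),(160,220)]: print(p,c[p[1],p[0]])
b=part(d,293*S,343*S,30,'raw',w=28,fn=lambda L,c:(c[...,0]<125)&(c[...,0]>c[...,2]*1.75))
x,y=256,150; n1=cv2.resize(d['frame'][y:y+60,x:x+50],(400,480),interpolation=cv2.INTER_CUBIC)
x,y=220,195; n2=cv2.resize(s['frame'][y:y+80,x:x+66],(396,480),interpolation=cv2.INTER_CUBIC)
o=np.hstack([n1,n2]); o=np.pad(o,((0,120),(0,4),(0,0))); o[480:600,:120]=cv2.resize(a,(120,120))
cv2.imwrite('pics/c.png',o[:,:,::-1])
E
python3 m2.py | tail -9
```

```text
block1.75 [389.7 299.1] [ 92.8 111.4] 57.693180084228516
block1.90 [389.7 299.1] [ 92.8 111.4] 57.693180084228516
block2.05 [389.7 299.1] [ 92.8 111.4] 57.693180084228516
(178, 222) [105  66  43]
(190, 215) [95 61 39]
(183, 228) [94 60 39]
(200, 222) [129  91  61]
(160, 220) [165 117  79]
raw [389.7 299.1] [ 92.8 111.4] 57.693180084228516
```

View pics/c.png

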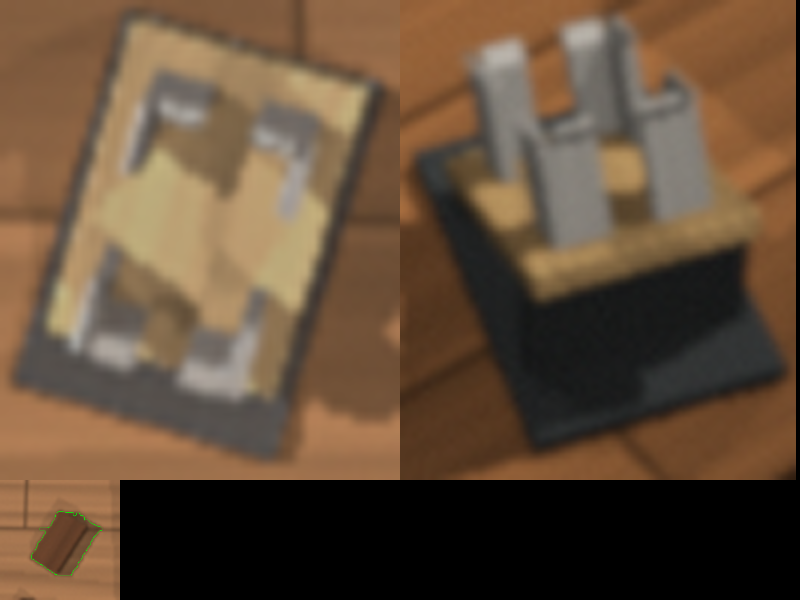

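```bash
cat > n.py <<'E'
from h import *
from scipy.optimize import least_squares
np.set_printoptions(precision=3,suppress=True)
d=dict(np.load('top0.npz')); s=dict(np.load('scene0.npz'))
def T(p):
    x,y,a=p; t=np.radians(28); c,q=np.cos(a),np.sin(a)
    X=np.array([c*np.cos(t),q*np.cos(t),np.sin(t)]); Z=np.array([-c*np.sin(t),-q*np.sin(t),np.cos(t)])
    return np.c_[X,np.cross(Z,X),Z],np.array([x,y,68.])
tp=[((78,56,0),(130,15)),((78,-56,0),(372,88)),((-78,56,0),(50,335)),((-78,-56,0),(278,398))]
sp=[((78,-56,0),(528,278)),((78,56,0),(760,205))]
def res(p,pr=False):
    R,o=T(p); e=[]
    for X,(a,b) in tp: e+=list(np.array(proj(d,R@X+o))-(256+(a+.5)/8-.5,150+(b+.5)/8-.5))
    for X,(a,b) in sp: 
        g=np.array(proj(s,R@X+o))-(220+(a-400+.5)/6-.5,195+(b+.5)/6-.5)
        if pr: print('scene',g)
    return np.array(e)
r=least_squares(res,[520,-20,-.25]); print(r.x,np.degrees(r.x[2]),res(r.x,True))
E
python3 n.py
```

```text
scene [2.133 0.343]
scene [1.372 1.213]
[549.931 -46.202  -0.266] -15.239036573611337 [ 0.236  0.689 -0.244 -0.083 -0.15  -0.471  0.159 -0.145]
```

```bash
cat >> h.py <<'E'
def pose():
    o=readout.get_obs(); R=np.array(o['eef_rot']); return np.array(o['tcp_pos']),np.degrees(np.arctan2(R[1,0],R[0,0])),o
def plan(wps,step=30,start=None):
    """wps: (x,y,z,yaw,open); prints tool rows, 10 per call, with round numbers"""
    p,a=(start if start else pose()[:2]); rows=[]
    for x,y,z,yaw,op in wps:
        D=np.array([x,y,z])-p; da=yaw-a
        n=max(1,int(np.ceil(max(np.linalg.norm(D)/step,abs(da)/7))))
        for i in range(n):
            D=(np.array([x,y,z])-p)/(n-i); da=round((yaw-a)/(n-i),1)
            c,s=np.cos(np.radians(a)),np.sin(np.radians(a))
            l=np.round([c*D[0]+s*D[1],s*D[0]-c*D[1],-D[2]],1)   # tool y=(s,-c) as z is down
            rows.append([*l.tolist(),-da,op]); p=p+np.array([c*l[0]+s*l[1],s*l[0]-c*l[1],-l[2]]); a+=da
    for i in range(0,len(rows),10): print(str(rows[i:i+10]).replace(' ',''))
    print('end',p,a)
E
python3 - <<'E'
from h import *
print(pose()[:2])
plan([(450,-150,300,-100,85),(380,290,260,-37,85)])
E
```

```text
(array([ 238.9908232 , -494.87704845,  241.48236256]), np.float64(-154.23070287341557))
[[-24.3,15.6,-4.2,np.float64(-3.9),85],[-25.3,13.9,-4.2,np.float64(-3.9),85],[-26.2,12.2,-4.2,np.float64(-3.9),85],[-26.9,10.4,-4.2,np.float64(-3.9),85],[-27.6,8.5,-4.2,np.float64(-3.9),85],[-28.1,6.6,-4.2,np.float64(-3.9),85],[-28.5,4.7,-4.2,np.float64(-3.9),85],[-28.8,2.8,-4.2,np.float64(-3.8),85],[-28.9,0.9,-4.2,np.float64(-3.9),85],[-28.8,-1.1,-4.1,np.float64(-3.8),85]]
[[-28.7,-3.0,-4.2,np.float64(-3.9),85],[-28.5,-5.0,-4.1,np.float64(-3.8),85],[-28.0,-6.9,-4.2,np.float64(-3.9),85],[-27.5,-8.7,-4.1,np.float64(-3.8),85],[-28.1,9.7,2.7,np.float64(-4.2),85],[-28.7,7.6,2.7,np.float64(-4.2),85],[-29.2,5.5,2.7,np.float64(-4.2),85],[-29.5,3.3,2.7,np.float64(-4.2),85],[-29.7,1.2,2.7,np.float64(-4.2),85],[-29.7,-1.0,2.6,np.float64(-4.2),85]]
[[-29.5,-3.2,2.7,np.float64(-4.2),85],[-29.2,-5.3,2.6,np.float64(-4.2),85],[-28.8,-7.5,2.7,np.float64(-4.2),85],[-28.1,-9.5,2.6,np.float64(-4.2),85],[-27.4,-11.6,2.7,np.float64(-4.2),85],[-26.4,-13.5,2.6,np.float64(-4.2),85],[-25.4,-15.4,2.7,np.float64(-4.2),85],[-24.2,-17.3,2.6,np.float64(-4.2),85],[-22.8,-19.0,2.7,np.float64(-4.2),85]]
end [380.01590166 290.00485786 259.98236256] -37.03070287341548
```

>>> send_rows(
  rows=[
    [-24.3,15.6,-4.2,-3.9,85],
    [-25.3,13.9,-4.2,-3.9,85],
    [-26.2,12.2,-4.2,-3.9,85],
    [-26.9,10.4,-4.2,-3.9,85],
    [-27.6,8.5,-4.2,-3.9,85],
    [-28.1,6.6,-4.2,-3.9,85],
    [-28.5,4.7,-4.2,-3.9,85],
    [-28.8,2.8,-4.2,-3.8,85],
    [-28.9,0.9,-4.2,-3.9,85],
    [-28.8,-1.1,-4.1,-3.8,85],
  ],
)

```text
clock: 0.93
tcp_pos: [390.1, -247.5, 284.1]
eef_rot: [[-0.426, -0.905, -0.0], [-0.905, 0.426, 0.0], [-0.0, 0.001, -1.0]]
wrist_force: [0.5, -0.2, 0.5]
gripper_width: 84.9
grasp_force: 0.0
```

>>> send_rows(
  rows=[
    [-28.7,-3.0,-4.2,-3.9,85],
    [-28.5,-5.0,-4.1,-3.8,85],
    [-28.0,-6.9,-4.2,-3.9,85],
    [-27.5,-8.7,-4.1,-3.8,85],
    [-28.1,9.7,2.7,-4.2,85],
    [-28.7,7.6,2.7,-4.2,85],
    [-29.2,5.5,2.7,-4.2,85],
    [-29.5,3.3,2.7,-4.2,85],
    [-29.7,1.2,2.7,-4.2,85],
    [-29.7,-1.0,2.6,-4.2,85],
  ],
)

```text
clock: 1.77
tcp_pos: [421.4, 26.9, 284.3]
eef_rot: [[0.265, -0.964, -0.001], [-0.964, -0.265, 0.0], [-0.0, 0.001, -1.0]]
wrist_force: [0.4, 0.3, -0.3]
gripper_width: 84.7
grasp_force: 0.0
```

>>> send_rows(
  rows=[
    [-29.5,-3.2,2.7,-4.2,85],
    [-29.2,-5.3,2.6,-4.2,85],
    [-28.8,-7.5,2.7,-4.2,85],
    [-28.1,-9.5,2.6,-4.2,85],
    [-27.4,-11.6,2.7,-4.2,85],
    [-26.4,-13.5,2.6,-4.2,85],
    [-25.4,-15.4,2.7,-4.2,85],
    [-24.2,-17.3,2.6,-4.2,85],
    [-22.8,-19.0,2.7,-4.2,85],
    [0,0,0,0,85],
  ],
)

```text
clock: 2.6
tcp_pos: [378.9, 293.1, 258.9]
eef_rot: [[0.802, -0.597, -0.002], [-0.597, -0.802, -0.001], [-0.001, 0.002, -1.0]]
wrist_force: [-1.2, -0.2, 0.1]
gripper_width: 85.2
grasp_force: 0.0
```

```bash
cat >> h.py <<'E'
def wgrab(f=None):
    """wrist fisheye resampled: returns dict with pixel->world function"""
    d=grab('wrist',f); return d
def wray(d,u,v):
    a,b=u-d['cx'],v-d['cy']; r=np.hypot(a,b); th=r/d['fx']
    k=np.sin(th)/max(r,1e-9); c=-d['R'].T@d['t']; return c,d['R'].T@np.array([a*k,b*k,np.cos(th)])
def wonz(d,u,v,z):
    c,r=wray(d,u,v); return c+r*(z-c[2])/r[2]
def wproj(d,X):
    p=d['R']@np.asarray(X,float)+d['t']; h=np.hypot(p[0],p[1]); th=np.arctan2(h,p[2])
    return np.array([d['cx']+d['fx']*th*p[0]/h,d['cy']+d['fx']*th*p[1]/h])
def ortho(d,cx,cy,w,z,yaw=0,K=3):
    """rectified picture of the plane z: up = +x world turned by yaw, left = +y"""
    n=int(2*w*K); M=np.zeros((n,n,2),np.float32); c,s=np.cos(np.radians(yaw)),np.sin(np.radians(yaw))
    for i in range(0,n):
        for j in range(n):
            a,b=w-i/K,w-j/K; M[i,j]=wproj(d,[cx+c*a-s*b,cy+s*a+c*b,z])
    return cv2.remap(d['frame'],M[...,0],M[...,1],cv2.INTER_CUBIC)
E
python3 - <<'E'
from h import *
p,a,o=pose(); print(p,a,o['clock'],o['q'])
d=wgrab(); np.savez('w1.npz',**d); print(d['fx'],d['cx'],d['cy'],-d['R'].T@d['t'],d['R'][2])
o1=ortho(d,390,300,100,30,K=3)
im=np.hstack([cv2.resize(d['frame'],(512,384)),cv2.resize(o1,(288,288)) if 0 else np.zeros((384,0,3),np.uint8)])
o2=cv2.resize(o1,(384,384)); 
cv2.imwrite('pics/d.png',cv2.resize(np.hstack([d['frame'],o2]),(800,343))[:,:,::-1])
E
```

```text
[378.92222711 293.08575022 258.92017292] -36.64292948734606 2.6 [ 9.85538852e-01  1.10722099e-01 -2.81881487e-02 -1.28337314e-03
 -1.43421519e+00 -5.41047025e-02]
297.3186396354542 254.63554966430826 193.59485975695253 [437.37753718 249.79086932 390.92004667] [-0.23468043  0.17334249 -0.95649228]
```

View pics/d.png

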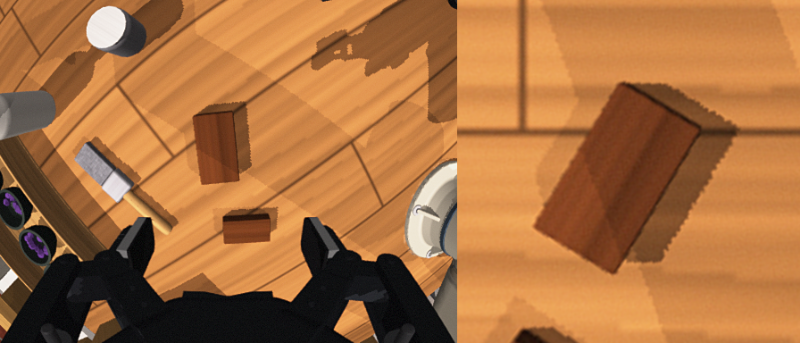

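The wrist view shows the meant block at (218,147), with the smaller one at (247,227). The rectified crop on the right shows its top face cleanly. I measure it there.

```bash
cat >> h.py <<'E'
def rect(d,x,y,z,fn,w=100,K=3,name=None):
    o=ortho(d,x,y,w,z,K=K); m=fn(o.astype(int)).astype(np.uint8)
    m=cv2.morphologyEx(m,cv2.MORPH_OPEN,np.ones((7,7))); m=cv2.morphologyEx(m,cv2.MORPH_CLOSE,np.ones((9,9)))
    n,l,st,ce=cv2.connectedComponentsWithStats(m); k=1+np.argmax(st[1:,4])
    cs,_=cv2.findContours((l==k).astype(np.uint8),cv2.RETR_EXTERNAL,cv2.CHAIN_APPROX_NONE)
    P=np.array([[x+w-q[0][1]/K,y+w-q[0][0]/K] for q in max(cs,key=len)],np.float32)
    r=cv2.minAreaRect(P); print(name,np.round(r[0],1),np.round(r[1],1),'long axis yaw',round(r[2]+(90 if r[1][1]>r[1][0] else 0),1)); return r
E
python3 - <<'E'
from h import *
d=dict(np.load('w1.npz'))
for z in (0,30):
  for t in (1.9,2.1,2.3):
    rect(d,390,300,z,lambda c:(c[...,0]>t*c[...,1])&(c[...,0]<190),name=(z,t))
o=ortho(d,390,300,100,30); print(o[330,270],o[300,300],o[200,300],o[330,390],o[450,240])
E
```

```text
(0, 1.9) [382.4 311.1] [ 59.5 108.3] long axis yaw 149.0Traceback (most recent call last):
  File "<stdin>", line 5, in <module>
  File "h.py", line 50, in rect
    n,l,st,ce=cv2.connectedComponentsWithStats(m); k=1+np.argmax(st[1:,4])
                                                       ~~~~~~~~~^^^^^^^^^^
    return _wrapfunc(a, 'argmax', axis=axis, out=out, **kwds)
    return bound(*args, **kwds)
ValueError: attempt to get argmax of an empty sequence
```

Run:
```python
from h import *
d=dict(np.load('w1.npz'))
for t in (1.75,1.8,1.85,1.9):
    rect(d,390,300,30,lambda c:(c[...,0]>t*c[...,1])&(c[...,0]<190),name=t)
o=ortho(d,390,300,100,30); print(o[330,270],o[300,300],o[200,300],o[330,390],o[450,240])
```

```text
1.75 [386.7 306.5] [ 56.2 100.8] long axis yaw 149.1
1.8 [386.7 306.4] [ 55.6 100.6] long axis yaw 149.0
1.85 [386.7 306.4] [ 55.3 100.4] long axis yaw 148.9
1.9 [386.6 306.5] [55.  99.8] long axis yaw 148.9
[118  59  25] [108  56  28] [118  61  30] [123  77  41] [118  60  27]
```

Run:
```python
from h import *
print(pose()[:2]); plan([(386.7,306.5,120,-31,85),(386.7,306.5,18,-31,85)],25)
```

```text
(array([379.24801326, 291.30900257, 259.41236984]), np.float64(-36.83324269778877))
[[-0.5,-2.8,23.2,np.float64(-1.0),85],[-0.5,-2.8,23.2,np.float64(-1.0),85],[-0.4,-2.8,23.3,np.float64(-1.0),85],[-0.4,-2.8,23.2,np.float64(-0.9),85],[-0.3,-2.8,23.3,np.float64(-1.0),85],[-0.3,-2.7,23.2,np.float64(-0.9),85],[-0.0,-0.0,20.4,np.float64(-0.0),85],[-0.0,-0.0,20.4,np.float64(-0.0),85],[-0.0,-0.0,20.4,np.float64(-0.0),85],[-0.0,-0.0,20.4,np.float64(-0.0),85]]
[[-0.0,-0.0,20.4,np.float64(-0.0),85]]
end [386.7019166  306.45111855  18.01236984] -31.033242697788772
```

>>> send_rows(
  rows=[
    [-0.5,-2.8,23.2,-1,85],
    [-0.5,-2.8,23.2,-1,85],
    [-0.4,-2.8,23.3,-1,85],
    [-0.4,-2.8,23.2,-0.9,85],
    [-0.3,-2.8,23.3,-1,85],
    [-0.3,-2.7,23.2,-0.9,85],
    [0,0,20.4,0,85],
    [0,0,20.4,0,85],
    [0,0,20.4,0,85],
    [0,0,20.4,0,85],
  ],
)

```text
clock: 3.48
tcp_pos: [387.8, 303.9, 39.0]
eef_rot: [[0.854, -0.52, 0.0], [-0.52, -0.854, -0.0], [0.0, 0.0, -1.0]]
wrist_force: [-0.5, 0.3, -0.4]
gripper_width: 84.6
grasp_force: 0.0
```

>>> send_rows(
  rows=[
    [0,0,20.4,0,85],
    [0,0,0,0,85],
    [0,0,0,0,50],
    [0,0,0,0,50],
    [0,0,0,0,50],
    [0,0,0,0,50],
    [0,0,0,0,50],
    [0,0,0,0,50],
  ],
)

```text
clock: 4.15
tcp_pos: [388.6, 305.7, 21.2]
eef_rot: [[0.855, -0.518, 0.002], [-0.518, -0.855, 0.002], [0.001, -0.003, -1.0]]
wrist_force: [-0.3, -0.8, 7.1]
gripper_width: 54.4
grasp_force: 65.2
```

>>> send_rows(
  rows=[
    [0,0,-10,0,50],
    [0,0,-20,0,50],
    [0,0,-30,0,50],
    [0,0,-30,0,50],
    [0,0,-30,0,50],
    [0,0,-30,0,50],
    [0,0,0,0,50],
    [0,0,0,0,50],
  ],
)

```text
clock: 4.82
tcp_pos: [388.1, 305.6, 171.5]
eef_rot: [[0.855, -0.519, 0.003], [-0.519, -0.855, 0.004], [-0.0, -0.005, -1.0]]
wrist_force: [0.2, 0.5, -1.7]
gripper_width: 54.2
grasp_force: 64.4
```

Run:
```python
from h import *
print(pose()[:2]); plan([(440,-16,280,-15.2,50)],30)
```

```text
(array([388.1397887 , 305.60148835, 171.53384803]), np.float64(-31.234310903838004))
[[17.6,20.7,-9.0,np.float64(-1.3),50],[17.1,21.1,-9.0,np.float64(-1.3),50],[16.6,21.4,-9.0,np.float64(-1.3),50],[16.2,21.8,-9.1,np.float64(-1.3),50],[15.6,22.2,-9.0,np.float64(-1.4),50],[15.1,22.6,-9.1,np.float64(-1.3),50],[14.6,22.9,-9.0,np.float64(-1.4),50],[14.0,23.2,-9.1,np.float64(-1.3),50],[13.5,23.6,-9.0,np.float64(-1.4),50],[12.9,23.9,-9.1,np.float64(-1.3),50]]
[[12.4,24.1,-9.0,np.float64(-1.4),50],[11.8,24.5,-9.1,np.float64(-1.3),50]]
end [440.01447879 -16.02807446 280.03384803] -15.234310903838004
```

>>> send_rows(
  rows=[
    [17.6,20.7,-9,-1.3,50],
    [17.1,21.1,-9,-1.3,50],
    [16.6,21.4,-9,-1.3,50],
    [16.2,21.8,-9.1,-1.3,50],
    [15.6,22.2,-9,-1.4,50],
    [15.1,22.6,-9.1,-1.3,50],
    [14.6,22.9,-9,-1.4,50],
    [14,23.2,-9.1,-1.3,50],
    [13.5,23.6,-9,-1.4,50],
    [12.9,23.9,-9.1,-1.3,50],
  ],
)

```text
clock: 5.65
tcp_pos: [430.0, 35.3, 259.0]
eef_rot: [[0.952, -0.307, -0.002], [-0.307, -0.952, -0.0], [-0.002, 0.001, -1.0]]
wrist_force: [0.6, 0.2, -1.0]
gripper_width: 54.3
grasp_force: 64.2
```

>>> send_rows(
  rows=[
    [12.4,24.1,-9,-1.4,50],
    [11.8,24.5,-9.1,-1.3,50],
    [0,0,0,0,50],
    [0,0,0,0,50],
    [0,0,0,0,50],
  ],
)

```text
clock: 6.07
tcp_pos: [438.9, -16.8, 276.7]
eef_rot: [[0.965, -0.264, -0.002], [-0.264, -0.965, 0.0], [-0.002, 0.0, -1.0]]
wrist_force: [0.2, 0.8, -0.5]
gripper_width: 54.6
grasp_force: 64.3
```

Run:
```python
from h import *
from n import T
d=wgrab(); np.savez('w2.npz',**d); p,a,o=pose(); print(p,a,-d['R'].T@d['t'])
R,t=T([549.9,-46.2,-.266])
for z,X in ((0,(78,56)),(0,(78,-56)),(0,(-78,56)),(0,(-78,-56)),(0,(0,0))): print(X,wproj(d,R@[*X,z]+t))
cv2.imwrite('pics/e.png',cv2.resize(d['frame'],(800,600),interpolation=cv2.INTER_CUBIC)[:,:,::-1])
```

```text
scene [2.133 0.343]
scene [1.372 1.213]
[549.931 -46.202  -0.266] -15.239036573611337 [ 0.236  0.689 -0.244 -0.083 -0.15  -0.471  0.159 -0.145]
[438.939 -16.446 276.769] -15.224669090121996 [509.401 -35.582 408.574]
(78, 56) [199.779   3.569]
(78, -56) [309.093   3.427]
(-78, 56) [210.535 127.147]
(-78, -56) [298.697 127.078]
(0, 0) [254.524  69.01 ]
```

View pics/e.png

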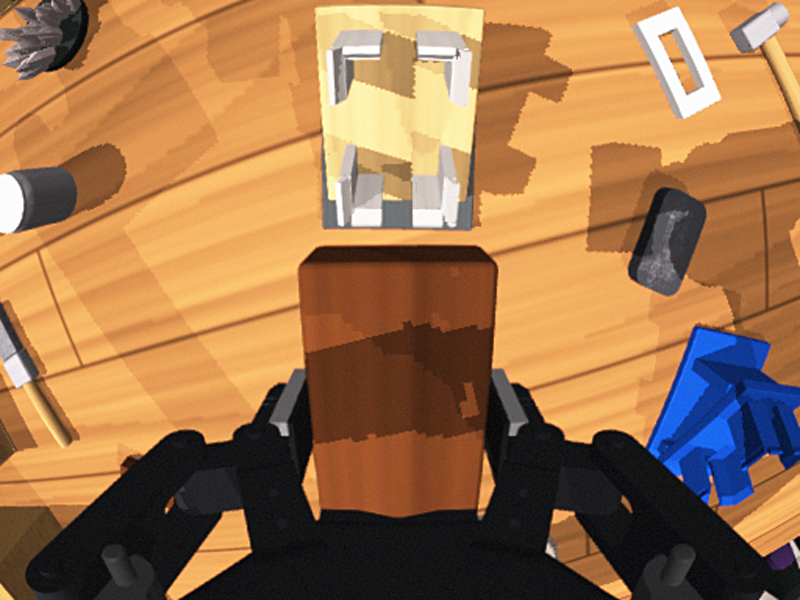

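The wrist view shows the held block at (400,380), the plywood bed with corners near (316,8), (485,9), (326,197) and (474,197), the frame at (677,62) and the slab at (667,242). I enlarge the jig for a precise fit.

Run:
```python
from h import *
d=dict(np.load('w2.npz'))
cv2.imwrite('pics/f.png',cv2.resize(d['frame'][0:150,195:315],(480,600),interpolation=cv2.INTER_CUBIC)[:,:,::-1])
```

```text
(no output)
```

View pics/f.png

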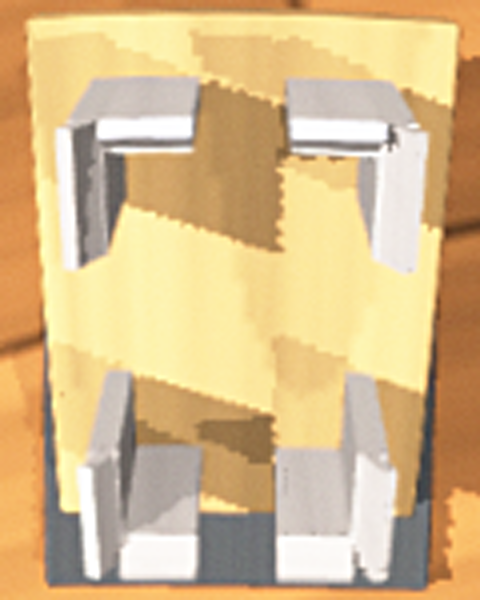

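```bash
cat > n2.py <<'E'
from h import *
from n import T
from scipy.optimize import least_squares
d=dict(np.load('w2.npz'))
P=[((78,56,0),(28,22)),((78,-56,0),(457,25)),((-78,56,0),(62,512)),((-78,-56,0),(413,515)),
((27,31,0),(125,205)),((27,-31,0),(358,205)),((-27,31,0),(132,372)),((-27,-31,0),(345,375)),((-27,39,0),(105,375)),((-27,-39,0),(372,375))]
def res(p):
    R,o=T(p[:3]); o=o+[0,0,p[3]] if len(p)>3 else o
    return np.array([wproj(d,R@X+o)-(195+(a+.5)/4-.5,(b+.5)/4-.5) for X,(a,b) in P]).ravel()
for x0 in ([550,-46,-.266],[550,-46,-.266,0]):
    r=least_squares(res,x0,loss='soft_l1'); print(r.x,np.degrees(r.x[2])); print(res(r.x).reshape(-1,2).T)
E
python3 n2.py | tail -6
```

```text
[547.118 -45.448  -0.277] -15.856952995956876
[[-1.176  1.006 -0.116  0.192  0.224 -0.749  0.215 -0.024  0.177  0.017]
 [ 0.354  0.605  1.304  1.398 -1.62  -1.087  0.022 -0.226 -0.641 -0.01 ]]
[547.338 -45.507  -0.277  -2.061] -15.870670065838597
[[-0.812  0.669  0.104 -0.047  0.407 -0.922  0.365 -0.179  0.365 -0.176]
 [ 0.75   1.021  0.989  1.099 -1.485 -0.942 -0.101 -0.34  -0.767 -0.125]]
```

```bash
cat >> h.py <<'E'
NX,NY,NA=548.,-45.6,-15.7; TH=np.radians(28)
def n2w(x,z,y=0):
    h=x*np.cos(TH)-z*np.sin(TH); v=x*np.sin(TH)+z*np.cos(TH); a=np.radians(NA)
    return np.array([NX+h*np.cos(a)-y*np.sin(a),NY+h*np.sin(a)+y*np.cos(a),68+v])
def w2n(p):
    a=np.radians(NA); dx,dy,v=p[0]-NX,p[1]-NY,p[2]-68; h=dx*np.cos(a)+dy*np.sin(a); y=-dx*np.sin(a)+dy*np.cos(a)
    return np.array([h*np.cos(TH)+v*np.sin(TH),y,-h*np.sin(TH)+v*np.cos(TH)])
def piv(phi,half,px,pz,base=0,lift=0,dx=0):
    """nest x,z of the pivot (part frame px,pz from centre) with the part's uphill bottom edge on the plane z=base"""
    f=np.radians(phi); return n2w(dx+px*np.cos(f)+pz*np.sin(f),base+lift+50*np.sin(f)+half*np.cos(f)-px*np.sin(f)+pz*np.cos(f))
E
python3 - <<'E'
from h import *
np.set_printoptions(precision=1,suppress=True)
d=dict(np.load('w2.npz')); a=np.radians(-15.2)
for v,z in ((268,285.6),(247,255.6)):
    q=wonz(d,255,v/1.5625,z)-[438.9,-16.4,0]; print(q[0]*np.cos(a)+q[1]*np.sin(a))
for L in (80,40,10,1): print(L,piv(28,15,1.9,5.7,lift=L))
for f in (28,24,20,16,12,8,4,0): print(f,piv(f,15,1.9,5.7))
p=pose()[0];print(p)
w=[piv(28,15,1.9,5.7,lift=L) for L in (80,15)]
plan([(*w[0],-15.7,50),(*w[1],-15.7,50)],20)
E
```

```text
45.245945717487345
45.65973812973812
80 [497.1 -31.3 176.8]
40 [515.2 -36.4 141.4]
10 [528.7 -40.2 114.9]
1 [532.8 -41.3 107. ]
28 [533.2 -41.4 106.1]
24 [534.1 -41.7 103.9]
20 [534.9 -41.9 101.5]
16 [535.9 -42.2  98.9]
12 [536.9 -42.5  96.1]
8 [538.  -42.8  93.3]
4 [539.1 -43.1  90.3]
0 [540.3 -43.4  87.2]
[438.9 -16.4 276.8]
[[10.0,-0.2,16.7,np.float64(0.1),50],[10.0,-0.2,16.7,np.float64(0.1),50],[10.0,-0.2,16.7,np.float64(0.1),50],[10.0,-0.2,16.6,np.float64(0.1),50],[10.0,-0.2,16.7,np.float64(0.0),50],[10.0,-0.2,16.6,np.float64(0.1),50],[7.6,-0.0,14.4,np.float64(-0.0),50],[7.6,-0.0,14.3,np.float64(-0.0),50],[7.7,-0.0,14.4,np.float64(-0.0),50],[7.6,-0.0,14.3,np.float64(-0.0),50]]
end [526.4 -39.5 119.4] -15.724669090121994
```

>>> send_rows(
  rows=[
    [11.3,-0.2,16.7,0.1,50],
    [10,-0.2,16.7,0.1,50],
    [10,-0.2,16.7,0.1,50],
    [10,-0.2,16.6,0.1,50],
    [10,-0.2,16.7,0,50],
    [10,-0.2,16.6,0.1,50],
    [7.6,0,14.4,0,50],
    [7.6,0,14.3,0,50],
    [7.7,0,14.4,0,50],
    [7.6,0,14.3,0,50],
  ],
)

```text
clock: 6.95
tcp_pos: [528.1, -39.3, 119.0]
eef_rot: [[0.963, -0.27, -0.002], [-0.27, -0.963, 0.0], [-0.001, 0.0, -1.0]]
wrist_force: [0.6, 0.3, -1.9]
gripper_width: 54.5
grasp_force: 64.3
```

>>> send_rows(
  rows=[
    [0,0,0,0,50],
    [0,0,0,0,50],
    [0,0,0,0,50],
  ],
)

```text
clock: 7.2
tcp_pos: [528.3, -39.7, 120.9]
eef_rot: [[0.963, -0.27, 0.0], [-0.27, -0.963, -0.0], [0.0, 0.0, -1.0]]
wrist_force: [-0.1, 0.2, -0.6]
gripper_width: 54.6
grasp_force: 64.2
```

Run:
```python
from h import *
p,a,o=pose(); print(p,a,o['wrist_force'],o['wrist_torque'],piv(28,15,3.2,5.7,lift=15))
f=grab('scene')['frame'][150:300,190:310]; g=grab('wrist')['frame']
cv2.imwrite('pics/g.png',np.hstack([cv2.resize(f,(320,400),interpolation=cv2.INTER_CUBIC),cv2.resize(g,(480,400))])[:,:,::-1])
```

```text
[528.25830982 -39.73084335 120.93250698] -15.66982672299612 [-0.12491615  0.23873901 -0.59192265] [0.00918493 0.02092001 0.03917768] [527.70642655 -39.89573376 119.36409998]
```

View pics/g.png

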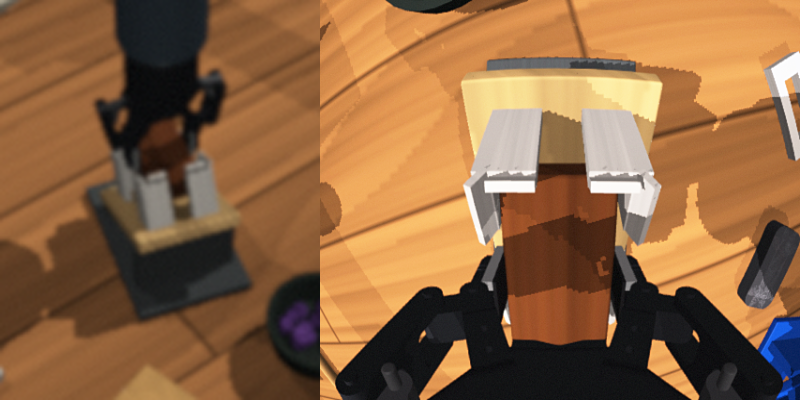

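The scene crop (left) and wrist view (right) show the block entering between the four walls, with the uphill walls around (510,185) and (620,185) ahead of it and clear on both sides. I lower it further with small steps.

>>> send_rows(
  rows=[
    [1.2,0,2.2,0,50],
    [1.2,0,2.2,0,50],
    [1.1,0,2.2,0,50],
    [1.1,0,2.2,0,50],
    [0,0,0,0,50],
    [0,0,0,0,50],
  ],
)

```text
clock: 7.8
tcp_pos: [532.7, -41.7, 111.5]
eef_rot: [[0.963, -0.271, -0.0], [-0.271, -0.963, -0.0], [-0.0, 0.0, -1.0]]
wrist_force: [-0.1, -0.0, -0.6]
gripper_width: 54.7
grasp_force: 64.2
```

>>> send_rows(
  rows=[
    [0.6,0,1.1,0,50],
    [0.6,0,1.1,0,50],
    [0.6,0,1.1,0,50],
    [0,0,0,0,50],
    [0,0,0,0,50],
  ],
)

```text
clock: 8.22
tcp_pos: [534.4, -42.1, 108.3]
eef_rot: [[0.963, -0.271, -0.0], [-0.271, -0.963, -0.0], [-0.0, 0.0, -1.0]]
wrist_force: [-0.4, -0.0, -2.4]
gripper_width: 54.6
grasp_force: 64.2
```

>>> send_rows(
  rows=[
    [0.3,0,1,0,50],
    [0.3,0,1,0,50],
    [0.3,0,1,0,50],
    [0,0,0,0,50],
  ],
)

```text
clock: 8.55
tcp_pos: [535.0, -42.2, 106.4]
eef_rot: [[0.963, -0.271, -0.0], [-0.271, -0.963, -0.0], [-0.0, 0.0, -1.0]]
wrist_force: [-5.6, 1.6, 7.9]
gripper_width: 54.3
grasp_force: 65.4
```

>>> send_rows(
  rows=[
    [0.35,0,1,0,50],
    [0.35,0,1,0,50],
    [0.35,0,1,0,50],
    [0,0,0,0,50],
  ],
)

```text
clock: 8.88
tcp_pos: [534.5, -42.0, 104.2]
eef_rot: [[0.963, -0.27, -0.002], [-0.27, -0.963, 0.001], [-0.002, -0.0, -1.0]]
wrist_force: [-14.5, 6.3, 18.0]
gripper_width: 54.8
grasp_force: 67.1
```

>>> send_rows(
  rows=[
    [0,0,1,0,50],
    [0,0,1,0,50],
    [0,0,1,0,50],
    [0,0,0,0,50],
  ],
)

```text
clock: 9.22
tcp_pos: [534.2, -42.0, 102.6]
eef_rot: [[0.963, -0.27, -0.002], [-0.27, -0.963, 0.001], [-0.002, -0.0, -1.0]]
wrist_force: [-19.5, 8.5, 27.7]
gripper_width: 55.0
grasp_force: 68.9
```

Run:
```python
from h import *
p,a,o=pose(); print(p,a,o['wrist_force'],o['wrist_torque'],w2n(p))
f=grab('scene')['frame'][150:270,190:300]; g=grab('wrist')['frame'][60:384,80:420]
cv2.imwrite('pics/i.png',np.hstack([cv2.resize(f,(367,400),interpolation=cv2.INTER_CUBIC),cv2.resize(g,(420,400))])[:,:,::-1])
```

```text
[534.16104635 -41.97018983 102.58809969] -15.676703011451442 [-19.48616391   8.51751324  27.68863073] [2.5812651  6.15106371 0.05247052] [ 3.60767452 -0.25043874 37.25521125]
```

View pics/i.png

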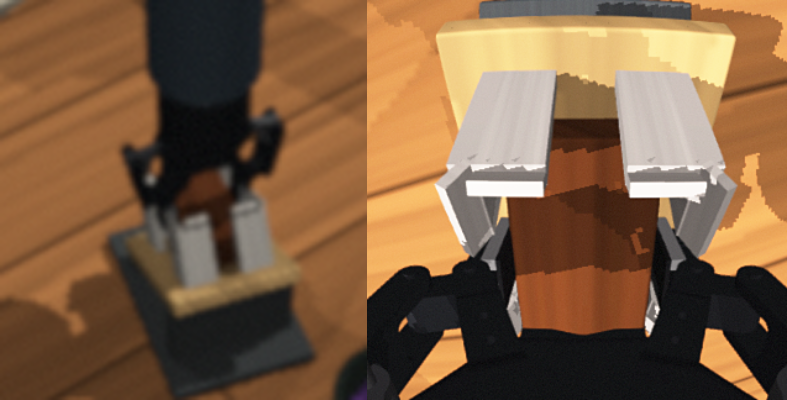

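>>> send_rows(
  rows=[
    [0,0,0,0,53],
    [0,0,0,0,53],
  ],
)

```text
clock: 9.48
tcp_pos: [534.2, -42.0, 102.6]
eef_rot: [[0.963, -0.27, -0.002], [-0.27, -0.963, 0.001], [-0.002, -0.0, -1.0]]
wrist_force: [-19.6, 7.7, 26.8]
gripper_width: 54.7
grasp_force: 68.9
```

>>> send_rows(
  rows=[
    [0,0,0,0,54],
    [0,0,0,0,54],
  ],
)

```text
clock: 9.65
tcp_pos: [534.2, -42.0, 102.6]
eef_rot: [[0.963, -0.27, -0.002], [-0.27, -0.963, 0.001], [-0.002, -0.0, -1.0]]
wrist_force: [-19.3, 8.2, 27.5]
gripper_width: 54.6
grasp_force: 68.9
```

>>> send_rows(
  rows=[
    [0,0,1,0,54],
    [0,0,1,0,54],
    [0,0,1,0,54],
    [0,0,0,0,54],
  ],
)

```text
clock: 9.98
tcp_pos: [534.4, -42.1, 102.0]
eef_rot: [[0.963, -0.27, -0.0], [-0.27, -0.963, 0.0], [-0.0, -0.0, -1.0]]
wrist_force: [-26.7, 9.9, 42.9]
gripper_width: 54.6
grasp_force: 71.1
```

Run:
```python
from h import *
p,a,o=pose(); F=o['wrist_force'];T=o['wrist_torque']; print(p,F,T,w2n(p))
b=np.radians(-15.7);u=np.array([np.cos(b),np.sin(b),0]);w=np.array([-np.sin(b),np.cos(b),0])
print('Fu,Fz,Tw',F@u,F[2],T@w, 'Fw,Tu',F@w,T@u)
d=grab('wrist'); np.savez('w3.npz',**d)
d=grab('top'); f=d['frame'][130:215,240:325]
g=dict(np.load('w3.npz'))['frame'][120:330,150:360]; s=grab('scene')['frame'][195:255,230:290]
cv2.imwrite('pics/j.png',np.hstack([cv2.resize(x,(266,266),interpolation=cv2.INTER_CUBIC) for x in (g,s,f)])[:,:,::-1])
```

```text
[534.37056086 -42.05239528 101.97312874] [-26.68334039   9.85984886  42.8746948 ] [ 3.26753179  8.45871404 -0.10447693] [ 3.51669284 -0.27288253 36.60708939]
Fu,Fz,Tw -28.355911061016062 42.87469479542311 9.027329755361745 Fw,Tu 2.2714713067373875 0.8566940912411951
```

The force pattern and geometry point to the vertical fingers' uphill edges touching the wall ends. At nest z=58 the finger edge reaches x≈27. The grip has to sit about 11 mm further downhill on the block, so I back out, lay the block on free table and regrip.

>>> send_rows(
  rows=[
    [-1,0,-3,0,50],
    [-3,0,-6,0,50],
    [-7,0,-13,0,50],
    [-9.4,0,-17.7,0,50],
    [-9.4,0,-17.7,0,50],
    [-9.4,0,-17.7,0,50],
    [-9.4,0,-17.7,0,50],
    [0,0,0,0,50],
    [0,0,0,0,50],
  ],
)

```text
clock: 10.88
tcp_pos: [490.0, -29.2, 189.9]
eef_rot: [[0.963, -0.271, 0.002], [-0.271, -0.963, 0.001], [0.002, -0.001, -1.0]]
wrist_force: [0.2, -0.4, -2.2]
gripper_width: 54.2
grasp_force: 65.8
```

Run:
```python
from h import *
np.set_printoptions(precision=2,suppress=True)
p,a,o=pose(); print(p,a,o['clock'],o['wrist_force'])
d=wgrab(); np.savez('w4.npz',**d)
# front face of held block: bright/dark rows at the middle column, for tilt
g=d['frame'][:,254].astype(int); print([(i,tuple(g[i])) for i in range(120,190,3)])
plan([(415,60,60,a,50),(415,60,24,a,50)],30)
```

```text
[489.97 -29.2  189.91] -15.712792838156728 10.8833 [ 0.21 -0.42 -2.25]
[(120, (np.int64(253), np.int64(235), np.int64(163))), (123, (np.int64(253), np.int64(238), np.int64(169))), (126, (np.int64(253), np.int64(238), np.int64(167))), (129, (np.int64(253), np.int64(238), np.int64(166))), (132, (np.int64(253), np.int64(238), np.int64(168))), (135, (np.int64(253), np.int64(239), np.int64(172))), (138, (np.int64(254), np.int64(239), np.int64(170))), (141, (np.int64(253), np.int64(238), np.int64(169))), (144, (np.int64(253), np.int64(238), np.int64(168))), (147, (np.int64(253), np.int64(238), np.int64(171))), (150, (np.int64(253), np.int64(238), np.int64(173))), (153, (np.int64(253), np.int64(239), np.int64(172))), (156, (np.int64(217), np.int64(159), np.int64(97))), (159, (np.int64(52), np.int64(27), np.int64(20))), (162, (np.int64(52), np.int64(27), np.int64(22))), (165, (np.int64(51), np.int64(28), np.int64(18))), (168, (np.int64(57), np.int64(34), np.int64(17))), (171, (np.int64(86), np.int64(41), np.int64(23))), (174, (np.int64(131), np.int64(71), np.int64(39))), (177, (np.int64(141), np.int64(71), np.int64(36))), (180, (np.int64(137), np.int64(69), np.int64(33))), (183, (np.int64(145), np.int64(76), np.int64(41))), (186, (np.int64(139), np.int64(71), np.int64(37))), (189, (np.int64(142), np.int64(73), np.int64(37)))]
[[-16.0,-11.0,21.5,np.float64(-0.0),50],[-16.0,-11.0,21.4,np.float64(-0.0),50],[-16.0,-10.9,21.5,np.float64(-0.0),50],[-16.0,-11.0,21.4,np.float64(-0.0),50],[-16.0,-10.9,21.5,np.float64(-0.0),50],[-15.9,-11.0,21.4,np.float64(-0.0),50],[-0.0,0.0,18.0,np.float64(-0.0),50],[-0.0,0.0,18.0,np.float64(-0.0),50]]
end [415.05  60.03  24.05] -15.726567581005305
```

>>> send_rows(
  rows=[
    [-23.8,-18.1,0,0,50],
    [-23.8,-18.1,0,0,50],
    [-23.8,-18.1,0,0,50],
    [-23.8,-18.1,0,0,50],
    [-23.8,-18.1,25,0,50],
    [0,0,25,0,50],
    [0,0,25,0,50],
    [0,0,25,0,50],
    [0,0,25,0,50],
    [0,0,25,0,50],
  ],
)

```text
clock: 11.77
tcp_pos: [398.9, 89.5, 37.0]
eef_rot: [[0.963, -0.271, -0.002], [-0.271, -0.963, -0.001], [-0.001, 0.001, -1.0]]
wrist_force: [-0.4, -0.0, -1.0]
gripper_width: 54.5
grasp_force: 65.8
```

>>> send_rows(
  rows=[
    [0,0,5,0,50],
    [0,0,4,0,50],
    [0,0,3,0,50],
    [0,0,3,0,50],
    [0,0,2,0,50],
    [0,0,0,0,50],
  ],
)

```text
clock: 12.27
tcp_pos: [400.6, 90.3, 23.2]
eef_rot: [[0.963, -0.271, 0.002], [-0.271, -0.963, 0.001], [0.002, -0.001, -1.0]]
wrist_force: [-1.2, -0.5, 4.4]
gripper_width: 54.5
grasp_force: 66.6
```

>>> send_rows(
  rows=[
    [0,0,0,0,72],
    [0,0,0,0,72],
    [0,0,0,0,72],
    [-3.2,0,0,0,72],
    [-4,0,0,0,72],
    [-4,0,1.5,0,72],
    [0,0,0,0,72],
    [0,0,0,0,72],
  ],
)

```text
clock: 12.93
tcp_pos: [388.4, 93.0, 20.6]
eef_rot: [[0.963, -0.27, -0.0], [-0.27, -0.963, -0.0], [-0.0, 0.0, -1.0]]
wrist_force: [0.1, -0.3, -0.5]
gripper_width: 72.0
grasp_force: 0.0
```

>>> send_rows(
  rows=[
    [0,0,0,0,50],
    [0,0,0,0,50],
    [0,0,0,0,50],
    [0,0,0,0,50],
    [0,0,0,0,50],
  ],
)

```text
clock: 13.35
tcp_pos: [389.2, 93.1, 21.1]
eef_rot: [[0.963, -0.271, 0.001], [-0.271, -0.963, 0.0], [0.001, -0.0, -1.0]]
wrist_force: [-1.7, 1.5, 5.2]
gripper_width: 54.6
grasp_force: 63.9
```

>>> send_rows(
  rows=[
    [0,0,-10,0,50],
    [0,0,-25,0,50],
    [0,0,-25,0,50],
    [0,0,-25,0,50],
    [0,0,-25,0,50],
    [0,0,-25,0,50],
    [0,0,-20,0,50],
    [0,0,0,0,50],
    [0,0,0,0,50],
  ],
)

```text
clock: 14.1
tcp_pos: [389.1, 93.3, 176.2]
eef_rot: [[0.962, -0.271, 0.001], [-0.271, -0.962, 0.002], [0.001, -0.002, -1.0]]
wrist_force: [-0.7, 0.2, -2.1]
gripper_width: 54.5
grasp_force: 64.0
```

Run:
```python
from h import *
np.set_printoptions(precision=2,suppress=True)
p,a,o=pose(); print(p,a,o['clock'],o['wrist_force'])
d=wgrab(); np.savez('w5.npz',**d)
g=d['frame'][:,254].astype(int)
i=next(i for i in range(90,200) if g[i:i+4].sum(1).max()<160); j=next(k for k in range(i+4,200) if g[k].sum()>190)
print(i,j); b=np.radians(a)
for v,z in ((j,p[2]+9),(i,p[2]-21)):
    q=wonz(d,254,v,z)-p; print(q[0]*np.cos(b)+q[1]*np.sin(b))
w=[piv(28,15,-8,5.7,lift=L) for L in (80,15)]; print(w)
plan([(p[0],p[1],185,-15.7,50),(*w[0],-15.7,50),(*w[1],-15.7,50)],25)
```

```text
[389.09  93.32 176.2 ] -15.742774853461137 14.1 [-0.69  0.16 -2.12]
132 138
59.35745867013247
59.26880143626316
[array([487.55, -28.61, 176.76]), array([516.92, -36.87, 119.36])]
[[0.6,-0.6,-9.9,np.float64(-0.1),50],[18.2,13.0,1.2,np.float64(0.0),50],[18.2,13.0,1.2,np.float64(0.0),50],[18.3,13.0,1.2,np.float64(0.0),50],[18.2,13.0,1.2,np.float64(0.0),50],[18.3,12.9,1.1,np.float64(0.0),50],[18.2,13.0,1.2,np.float64(0.0),50],[18.3,12.9,1.1,np.float64(0.0),50],[10.2,0.0,19.1,np.float64(0.0),50],[10.2,0.0,19.2,np.float64(0.0),50]]
[[10.1,0.1,19.1,np.float64(0.0),50]]
end [516.9 -36.9 119.4] -15.654623274338583
```

>>> send_rows(
  rows=[
    [0,-0.6,-9.9,-0.1,50],
    [18.1,13,1.2,0,50],
    [18.2,13,1.2,0,50],
    [18.2,13,1.2,0,50],
    [18.2,13,1.2,0,50],
    [18.2,12.9,1.1,0,50],
    [18.2,13,1.2,0,50],
    [18.2,12.9,1.1,0,50],
    [10.2,0,19.1,0,50],
    [10.2,0,19.2,0,50],
  ],
)

```text
clock: 14.98
tcp_pos: [507.1, -34.7, 137.5]
eef_rot: [[0.963, -0.271, -0.001], [-0.271, -0.963, 0.0], [-0.001, 0.0, -1.0]]
wrist_force: [0.6, 0.5, -0.9]
gripper_width: 54.6
grasp_force: 64.0
```

>>> send_rows(
  rows=[
    [10.1,0.1,19.1,0,50],
    [3,0,5,0,50],
    [2,0,4,0,50],
    [0,0,0,0,50],
    [0,0,0,0,50],
    [0,0,0,0,50],
  ],
)

```text
clock: 15.48
tcp_pos: [521.3, -37.6, 111.9]
eef_rot: [[0.963, -0.269, 0.001], [-0.269, -0.963, 0.0], [0.001, -0.001, -1.0]]
wrist_force: [-1.3, -0.1, -1.6]
gripper_width: 54.1
grasp_force: 63.8
```

Run:
```python
from h import *
np.set_printoptions(precision=2,suppress=True)
p,a,o=pose(); print(p,a,o['clock'],o['wrist_force'])
for L in (5,0): print(piv(28,15,-8.8,5.7,lift=L))
for f in (24,18,12,6,0): print(f,piv(f,15,-8.8,5.7))
```

```text
[521.26 -37.58 111.9 ] -15.610659696473526 15.4833 [-1.3  -0.08 -1.64]
[520.67 -37.92 110.53]
[522.93 -38.55 106.12]
24 [523.78 -38.79 103.13]
18 [525.27 -39.21  98.32]
12 [527.01 -39.7   93.19]
6 [528.99 -40.26  87.77]
0 [531.16 -40.87  82.15]
```

>>> send_rows(
  rows=[
    [0.5,0,1.5,0,50],
    [0.5,0,1.5,0,50],
    [0.5,0,1.5,0,50],
    [0.3,0,1.3,0,50],
    [0,0,0,0,50],
  ],
)

```text
clock: 15.9
tcp_pos: [522.9, -38.1, 106.1]
eef_rot: [[0.963, -0.269, 0.001], [-0.269, -0.963, 0.0], [0.0, -0.0, -1.0]]
wrist_force: [-5.2, 1.4, 7.1]
gripper_width: 54.8
grasp_force: 65.0
```

>>> send_rows(
  rows=[
    [0.3,0,1,0,50],
    [0.3,0,1,0,50],
    [0.3,0,1,0,50],
    [0,0,0,0,50],
  ],
)

```text
clock: 16.23
tcp_pos: [522.1, -37.9, 103.2]
eef_rot: [[0.963, -0.269, -0.002], [-0.269, -0.963, 0.001], [-0.003, -0.0, -1.0]]
wrist_force: [-11.3, 6.6, 12.4]
gripper_width: 54.8
grasp_force: 66.0
```

>>> send_rows(
  rows=[
    [0.3,0,1,0,50],
    [0.3,0,1,0,50],
    [0.3,0,1,0,50],
    [0,0,0,0,50],
  ],
)

```text
clock: 16.57
tcp_pos: [522.0, -37.9, 101.3]
eef_rot: [[0.963, -0.269, -0.004], [-0.269, -0.963, 0.001], [-0.004, -0.0, -1.0]]
wrist_force: [-18.2, 8.4, 21.9]
gripper_width: 54.4
grasp_force: 67.8
```

>>> send_rows(
  rows=[
    [-1,0,0,0,50],
    [-1,0,0,0,50],
    [-1,0,0,0,50],
    [0,0,0,0,50],
  ],
)

```text
clock: 16.9
tcp_pos: [521.9, -37.8, 101.4]
eef_rot: [[0.963, -0.269, 0.002], [-0.269, -0.963, 0.0], [0.002, -0.001, -1.0]]
wrist_force: [-7.9, 2.5, 13.7]
gripper_width: 54.4
grasp_force: 66.5
```

>>> send_rows(
  rows=[
    [0,0,1,0,50],
    [0,0,1,0,50],
    [0,0,1,0,50],
    [0,0,0,0,50],
  ],
)

```text
clock: 17.23
tcp_pos: [521.9, -37.9, 100.9]
eef_rot: [[0.963, -0.268, 0.003], [-0.268, -0.963, -0.0], [0.003, -0.001, -1.0]]
wrist_force: [-17.0, 5.9, 30.2]
gripper_width: 54.9
grasp_force: 68.8
```

>>> send_rows(
  rows=[
    [0,0,1,0,50],
    [0,0,1,0,50],
    [0,0,1,0,50],
    [0,0,0,0,50],
  ],
)

```text
clock: 17.57
tcp_pos: [522.9, -37.8, 99.2]
eef_rot: [[0.963, -0.268, 0.006], [-0.268, -0.964, -0.0], [0.006, -0.001, -1.0]]
wrist_force: [-17.7, 4.2, 36.5]
gripper_width: 54.5
grasp_force: 70.8
```

>>> send_rows(
  rows=[
    [0.2,0,1,0,50],
    [0.2,0,1,0,50],
    [0.2,0,1,0,50],
    [0,0,0,0,50],
  ],
)

```text
clock: 17.9
tcp_pos: [524.1, -38.1, 95.4]
eef_rot: [[0.963, -0.268, 0.007], [-0.268, -0.963, -0.0], [0.007, -0.001, -1.0]]
wrist_force: [-11.3, 4.2, 27.4]
gripper_width: 54.5
grasp_force: 72.2
```

>>> send_rows(
  rows=[
    [0.3,0,1,0,50],
    [0.3,0,1,0,50],
    [0.3,0,1,0,50],
    [0,0,0,0,50],
  ],
)

```text
clock: 18.23
tcp_pos: [525.0, -38.2, 91.5]
eef_rot: [[0.963, -0.268, 0.006], [-0.268, -0.963, -0.0], [0.006, -0.002, -1.0]]
wrist_force: [-11.1, 4.5, 23.4]
gripper_width: 54.7
grasp_force: 73.7
```

Run:
```python
from h import *
np.set_printoptions(precision=2,suppress=True)
p,a,o=pose(); print(p,a,o['clock'],o['wrist_force'],w2n(p))
d=wgrab(); np.savez('w6.npz',**d); s=grab('scene'); np.savez('s6.npz',**s)
g=d['frame'][:,254].astype(int); print([(i,g[i].tolist()) for i in range(90,200,4)])
```

```text
[525.   -38.21  91.48] -15.558905118173142 18.2333 [-11.08   4.49  23.36] [-10.29   0.89  32.06]
[(90, [239, 199, 128]), (94, [240, 203, 131]), (98, [241, 201, 130]), (102, [156, 116, 76]), (106, [146, 111, 74]), (110, [140, 108, 66]), (114, [143, 109, 67]), (118, [143, 111, 69]), (122, [147, 113, 70]), (126, [142, 110, 66]), (130, [61, 33, 17]), (134, [54, 27, 15]), (138, [54, 30, 12]), (142, [54, 30, 16]), (146, [60, 33, 19]), (150, [64, 33, 19]), (154, [84, 43, 27]), (158, [74, 40, 24]), (162, [79, 41, 24]), (166, [131, 69, 34]), (170, [134, 72, 35]), (174, [133, 66, 31]), (178, [134, 69, 32]), (182, [134, 69, 34]), (186, [132, 65, 32]), (190, [134, 69, 35]), (194, [137, 70, 35]), (198, [138, 73, 37])]
```

>>> send_rows(
  rows=[
    [0.35,0,1,0,50],
    [0.35,0,1,0,50],
    [0.35,0,1,0,50],
    [0.35,0,1,0,50],
    [0,0,0,0,50],
  ],
)

```text
clock: 18.75
tcp_pos: [525.8, -38.5, 86.5]
eef_rot: [[0.963, -0.268, 0.005], [-0.268, -0.963, 0.0], [0.004, -0.001, -1.0]]
wrist_force: [-8.6, 3.7, 18.4]
gripper_width: 54.5
grasp_force: 75.0
```

>>> send_rows(
  rows=[
    [0.4,0,1,0,50],
    [0.4,0,1,0,50],
    [0.4,0,1,0,50],
    [0,0,0,0,50],
  ],
)

```text
clock: 19.08
tcp_pos: [526.4, -38.6, 82.5]
eef_rot: [[0.963, -0.269, 0.003], [-0.269, -0.963, 0.0], [0.003, -0.001, -1.0]]
wrist_force: [-7.4, 4.8, 14.7]
gripper_width: 54.6
grasp_force: 76.0
```

>>> send_rows(
  rows=[
    [0.4,0,1,0,50],
    [0.4,0,1,0,50],
    [0,0,0,0,50],
  ],
)

```text
clock: 19.33
tcp_pos: [526.6, -38.8, 80.1]
eef_rot: [[0.963, -0.269, 0.002], [-0.269, -0.963, 0.001], [0.001, -0.001, -1.0]]
wrist_force: [-7.8, 4.0, 11.8]
gripper_width: 54.9
grasp_force: 77.2
```

>>> send_rows(
  rows=[
    [0.4,0,1,0,50],
    [0.4,0,1,0,50],
    [0,0,0,0,50],
  ],
)

```text
clock: 19.58
tcp_pos: [527.2, -39.0, 78.3]
eef_rot: [[0.963, -0.269, 0.001], [-0.269, -0.963, 0.001], [0.001, -0.001, -1.0]]
wrist_force: [-10.0, 4.2, 14.6]
gripper_width: 54.5
grasp_force: 80.3
```

>>> send_rows(
  rows=[
    [0.4,0,1,0,50],
    [0.4,0,1,0,50],
    [0,0,0,0,50],
  ],
)

```text
clock: 19.83
tcp_pos: [527.9, -39.3, 76.7]
eef_rot: [[0.963, -0.269, 0.001], [-0.269, -0.963, 0.001], [0.001, -0.001, -1.0]]
wrist_force: [-11.0, 4.0, 17.8]
gripper_width: 54.6
grasp_force: 81.8
```

Run:
```python
from h import *
np.set_printoptions(precision=2,suppress=True)
p,a,o=pose(); print(p,a,o['clock'],o['wrist_force'],o['wrist_torque'],w2n(p))
d=wgrab(); np.savez('w7.npz',**d); s=grab('scene'); np.savez('s7.npz',**s)
cv2.imwrite('pics/k.png',np.vstack([np.hstack([cv2.resize(d['frame'][60:320,130:380],(400,400)),cv2.resize(s['frame'][190:270,220:300],(400,400),interpolation=cv2.INTER_CUBIC)])])[:,:,::-1])
```

```text
[527.89 -39.28  76.69] -15.616836409627073 19.8333 [-10.99   4.05  17.75] [ 1.53  3.13 -0.14] [-14.52   0.64  17.56]
```

Run:
```python
from h import *
np.set_printoptions(precision=1,suppress=True)
d=dict(np.load('w7.npz')); 
for c in (248,260):
    g=d['frame'][:,c].astype(int); print(c,[(i,int(g[i].sum())) for i in range(90,240,4)])
for f in (0,3,6,10):
    q=np.radians(f)
    for x0 in (0,-3):
        cz=50*np.sin(q)+15*np.cos(q)
        P=lambda a,b:wproj(d,n2w(x0+a*np.cos(q)+b*np.sin(q),cz-a*np.sin(q)+b*np.cos(q)))
        print(f,x0,'top front',P(50,15),'bot front',P(50,-15),'top back',P(-50,15))
print('floor wall x=61',wproj(d,n2w(61,0)),wproj(d,n2w(53,0)),wproj(d,n2w(78,0)))
```

```text
248 [(90, 559), (94, 562), (98, 559), (102, 560), (106, 537), (110, 317), (114, 326), (118, 311), (122, 312), (126, 309), (130, 318), (134, 100), (138, 109), (142, 125), (146, 117), (150, 89), (154, 93), (158, 109), (162, 126), (166, 111), (170, 118), (174, 132), (178, 128), (182, 137), (186, 205), (190, 207), (194, 205), (198, 184), (202, 211), (206, 212), (210, 200), (214, 203), (218, 211), (222, 226), (226, 194), (230, 208), (234, 207), (238, 118)]
260 [(90, 568), (94, 559), (98, 561), (102, 561), (106, 578), (110, 420), (114, 424), (118, 314), (122, 305), (126, 303), (130, 314), (134, 114), (138, 118), (142, 109), (146, 101), (150, 115), (154, 118), (158, 119), (162, 108), (166, 105), (170, 114), (174, 112), (178, 136), (182, 131), (186, 212), (190, 213), (194, 212), (198, 208), (202, 215), (206, 210), (210, 198), (214, 204), (218, 213), (222, 206), (226, 216), (230, 205), (234, 244), (238, 121)]
0 0 top front [258.4 175.1] bot front [257.8 124.8] top back [256.6 306.2]
0 -3 top front [258.3 182.1] bot front [257.8 131.2] top back [256.6 308.2]
3 0 top front [258.4 173.2] bot front [257.8 126.7] top back [256.7 313.8]
3 -3 top front [258.3 180.4] bot front [257.8 133. ] top back [256.6 315.7]
6 0 top front [258.4 171.6] bot front [257.8 128.8] top back [256.7 321.4]
6 -3 top front [258.3 178.7] bot front [257.7 135. ] top back [256.6 323.2]
10 0 top front [258.4 169.6] bot front [257.8 132. ] top back [256.7 331.5]
10 -3 top front [258.3 176.8] bot front [257.7 138.1] top back [256.7 333.2]
floor wall x=61 [258. 100.] [257.9 118.3] [258.3  57.1]
```

>>> send_rows(
  rows=[
    [-0.4,0,-1,0,50],
    [-0.4,0,-1,0,58],
    [0,0,0,0,62],
    [0,0,0,0,66],
    [0,0,-2,0,70],
    [0,0,0,0,70],
    [0,0,0,0,70],
  ],
)

```text
clock: 20.52
tcp_pos: [527.4, -39.6, 78.1]
eef_rot: [[0.963, -0.269, 0.0], [-0.269, -0.963, -0.0], [0.0, 0.0, -1.0]]
wrist_force: [-0.1, 0.9, 1.0]
gripper_width: 70.1
grasp_force: 0.0
```

Run:
```python
from h import *
np.set_printoptions(precision=1,suppress=True)
p,a,o=pose(); print(p,a,o['clock'],o['wrist_force'],o['gripper_width'],w2n(p))
d=wgrab(); np.savez('w8.npz',**d)
g=d['frame'][:,256].astype(int).sum(1); print([(i,int(g[i])) for i in range(106,200,3)])
for x0 in (0,-3):
  print([wproj(d,n2w(x0+50,z)) for z in (30,0)])
```

```text
[527.4 -39.6  78.1] -15.632793391835799 20.5167 [-0.1  0.9  1. ] 70.1383228760927 [-14.2   0.2  19. ]
[(106, 633), (109, 444), (112, 312), (115, 303), (118, 312), (121, 312), (124, 309), (127, 312), (130, 315), (133, 114), (136, 109), (139, 115), (142, 114), (145, 114), (148, 113), (151, 115), (154, 105), (157, 101), (160, 97), (163, 84), (166, 108), (169, 107), (172, 119), (175, 142), (178, 204), (181, 233), (184, 200), (187, 210), (190, 209), (193, 205), (196, 208), (199, 216)]
[array([257.1, 173.1]), array([256.7, 123.7])]
[array([257. , 180.1]), array([256.7, 130.1])]
```

>>> send_rows(
  rows=[
    [0,0,-10,0,70],
    [0,0,-25,0,70],
    [0,0,-30,0,70],
    [0,0,-35,0,85],
    [-22.9,0.4,-25,0,85],
    [-22.9,0.4,-25,0,85],
    [-22.9,0.4,-25,0,85],
    [-22.9,0.4,-24,0,85],
    [0,0,0,0,85],
    [0,0,0,0,85],
  ],
)

```text
clock: 21.4
tcp_pos: [438.6, -16.1, 279.9]
eef_rot: [[0.963, -0.268, 0.005], [-0.268, -0.963, 0.002], [0.005, -0.003, -1.0]]
wrist_force: [0.2, -0.2, -0.0]
gripper_width: 84.9
grasp_force: 0.0
```

Run:
```python
from h import *
np.set_printoptions(precision=1,suppress=True)
p,a,o=pose(); print(p,a,o['clock'],o['wrist_force'])
d=wgrab(); np.savez('w9.npz',**d); s=grab('scene'); t=grab('top')
A=cv2.resize(d['frame'][0:150,195:315],(384,480),interpolation=cv2.INTER_CUBIC); B=cv2.resize(s['frame'][195:275,220:286],(396,480),interpolation=cv2.INTER_CUBIC)
cv2.imwrite('pics/l.png',np.hstack([A,B])[:,:,::-1])
for x0 in (0,-3):
  print([(x,y,z,wproj(d,n2w(x0+x,z,y))) for x in (50,-50) for y in (28,-28) for z in (30,) ])
```

```text
[438.6 -16.1 279.9] -15.572500295049885 21.4 [ 0.2 -0.2 -0. ]
[(50, 28, 30, array([226.3,  37.2])), (50, -28, 30, array([283.7,  37.3])), (-50, 28, 30, array([230.4, 122.3])), (-50, -28, 30, array([279.5, 122.5]))]
[(50, 28, 30, array([226.4,  40.1])), (50, -28, 30, array([283.6,  40.1])), (-50, 28, 30, array([230.5, 124.6])), (-50, -28, 30, array([279.3, 124.7]))]
```

View pics/l.png

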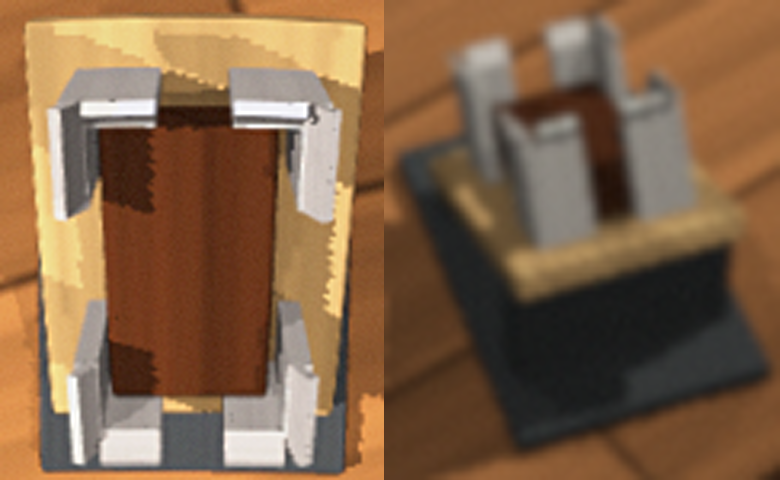

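The picture confirms the block is home. The top face corners at (102,127) and (267,395) in the crop match the flat prediction to about 1 px, with the block resting toward the downhill wall. Next is the frame.

```bash
sed -i 's/rows.append(\[\*l.tolist(),-da,op\])/rows.append([*l.tolist(),float(-da),op])/' h.py
python3 - <<'E'
from h import *
plan([(497,-340,240,14.8,85)],33)
E
```

```text
[[13.0,26.9,3.3,-2.8,85],[11.7,27.5,3.3,-2.8,85],[10.4,28.0,3.3,-2.8,85],[9.0,28.5,3.3,-2.8,85],[7.6,28.9,3.3,-2.7,85],[6.2,29.2,3.3,-2.8,85],[4.8,29.5,3.3,-2.7,85],[3.4,29.7,3.4,-2.8,85],[1.9,29.8,3.3,-2.7,85],[0.5,29.9,3.4,-2.8,85]]
[[-1.0,29.9,3.3,-2.7,85]]
end [ 496.96535557 -339.95873462  240.01516483] 14.765129597267435
```

>>> send_rows(
  rows=[
    [13,26.9,3.3,-2.8,85],
    [11.7,27.5,3.3,-2.8,85],
    [10.4,28,3.3,-2.8,85],
    [9,28.5,3.3,-2.8,85],
    [7.6,28.9,3.3,-2.7,85],
    [6.2,29.2,3.3,-2.8,85],
    [4.8,29.5,3.3,-2.7,85],
    [3.4,29.7,3.4,-2.8,85],
    [1.9,29.8,3.3,-2.7,85],
    [0.5,29.9,3.4,-2.8,85],
  ],
)

```text
clock: 22.38
tcp_pos: [491.7, -312.3, 242.0]
eef_rot: [[0.978, 0.211, -0.003], [0.211, -0.978, 0.001], [-0.003, -0.002, -1.0]]
wrist_force: [0.4, -0.0, 0.4]
gripper_width: 85.0
grasp_force: 0.0
```

>>> send_rows(
  rows=[
    [-1,29.9,3.3,-2.7,85],
    [0,0,0,0,85],
    [0,0,0,0,85],
    [0,0,0,0,85],
  ],
)

```text
clock: 22.72
tcp_pos: [496.9, -340.0, 239.2]
eef_rot: [[0.967, 0.254, -0.002], [0.254, -0.967, 0.001], [-0.002, -0.002, -1.0]]
wrist_force: [-0.4, 1.1, -0.2]
gripper_width: 85.3
grasp_force: 0.0
```

Run:
```python
from h import *
np.set_printoptions(precision=1,suppress=True)
p,a,o=pose(); print(p,a,o['clock'],o['wrist_force'])
d=wgrab(); np.savez('w10.npz',**d)
for t in (150,180,200): rect(d,555,-325,14,lambda c:(c.min(-1)>t),w=90,name=t)
for t in (25,40): rect(d,384,-272,20,lambda c:(c.max(-1)<110)&(np.ptp(c,axis=-1)<t),w=80,name='slab')
```

```text
[ 496.9 -340.   239.2] 14.699488757750922 22.7167 [-0.4  1.1 -0.2]
150 [ 554.  -326.5] [101.3  57.3] long axis yaw 14.9
180 [ 554.  -326.5] [100.6  56.8] long axis yaw 14.9
200 [ 554.  -326.5] [100.2  56.4] long axis yaw 14.8
slab [ 362.4 -261.3] [ 61.  162.6] long axis yaw 151.4
slab [ 362.4 -261.3] [ 61.4 163.1] long axis yaw 151.2
```

Run:
```python
from h import *
plan([(551.1,-327.3,80,14.85,85),(551.1,-327.3,13,14.85,85)],25)
```

```text
[[7.9,0.3,22.9,-0.0,85],[7.9,0.3,22.8,-0.0,85],[7.9,0.3,22.9,-0.0,85],[7.9,0.2,22.8,-0.0,85],[7.9,0.3,22.9,-0.0,85],[7.9,0.2,22.8,-0.0,85],[8.0,0.3,22.9,-0.1,85],[-0.0,-0.0,22.3,0.0,85],[-0.0,-0.0,22.3,0.0,85],[-0.0,-0.0,22.4,0.0,85]]
end [ 551.14688134 -327.29550391   12.95753725] 14.85395341796417
```

>>> send_rows(
  rows=[
    [7.9,0.3,22.9,0,85],
    [7.9,0.3,22.8,0,85],
    [7.9,0.3,22.9,0,85],
    [7.9,0.2,22.8,0,85],
    [7.9,0.3,22.9,0,85],
    [7.9,0.2,22.8,0,85],
    [8,0.3,22.9,-0.1,85],
    [0,0,22.3,0,75],
    [0,0,22.3,0,72],
    [0,0,13,0,72],
  ],
)

```text
clock: 23.6
tcp_pos: [550.4, -325.7, 20.7]
eef_rot: [[0.966, 0.258, -0.003], [0.258, -0.966, 0.002], [-0.002, -0.002, -1.0]]
wrist_force: [-0.9, 0.0, 0.1]
gripper_width: 71.8
grasp_force: 0.0
```

>>> send_rows(
  rows=[
    [0,0,6,0,70],
    [0,0,3.4,0,70],
    [0,0,0,0,66],
    [0,0,0,0,50],
    [0,0,0,0,50],
    [0,0,0,0,50],
    [0,0,0,0,50],
    [0,0,0,0,50],
  ],
)

```text
clock: 24.27
tcp_pos: [552.3, -327.9, 15.6]
eef_rot: [[0.966, 0.257, 0.003], [0.257, -0.966, -0.001], [0.003, 0.002, -1.0]]
wrist_force: [-0.7, 1.6, 6.3]
gripper_width: 53.9
grasp_force: 64.0
```

>>> send_rows(
  rows=[
    [0,0,-5,0,50],
    [0,0,-15,0,50],
    [0,0,-25,0,50],
    [0,0,-30,0,50],
    [0,0,-35,0,50],
    [0,0,-35,0,50],
    [0,0,-35,0,50],
    [0,0,0,0,50],
    [0,0,0,0,50],
  ],
)

```text
clock: 25.02
tcp_pos: [552.2, -328.0, 196.5]
eef_rot: [[0.967, 0.256, 0.005], [0.256, -0.967, -0.002], [0.005, 0.003, -1.0]]
wrist_force: [0.3, 0.4, -3.2]
gripper_width: 53.9
grasp_force: 63.5
```

Run:
```python
from h import *
np.set_printoptions(precision=1,suppress=True)
p,a,o=pose(); print(p,a,o['clock'],o['wrist_force'])
d=wgrab(); np.savez('w11.npz',**d); b=np.radians(a)
g=d['frame'][:,254].astype(int).min(1); print([(i,int(g[i])) for i in range(100,215,3)])
for x in (50,53,56): print(x,wproj(d,p+[x*np.cos(b),x*np.sin(b),1]),wproj(d,p+[x*np.cos(b),x*np.sin(b),-13]))
w=[piv(28,7,-3,6,base=30,lift=L) for L in (70,15)]; print(w)
plan([(480,-60,225,-15.7,50),(*w[0],-15.7,50),(*w[1],-15.7,50)],30)
```

```text
[ 552.2 -328.   196.5] 14.860170178019992 25.0167 [ 0.3  0.4 -3.2]
[(100, 72), (103, 74), (106, 77), (109, 71), (112, 73), (115, 73), (118, 70), (121, 70), (124, 76), (127, 78), (130, 80), (133, 82), (136, 82), (139, 75), (142, 70), (145, 78), (148, 86), (151, 103), (154, 236), (157, 240), (160, 240), (163, 239), (166, 239), (169, 239), (172, 238), (175, 240), (178, 240), (181, 239), (184, 239), (187, 239), (190, 241), (193, 68), (196, 75), (199, 73), (202, 75), (205, 74), (208, 78), (211, 80), (214, 80)]
50 [257.2 157.9] [256.9 153.2]
53 [257.2 151.3] [256.9 147.1]
56 [257.3 144.6] [257.  141.1]
[array([486.5, -28.3, 188.5]), array([511.4, -35.3, 139.9])]
[[-0.0,-27.7,-3.1,3.1,50],[-1.5,-27.6,-3.1,3.1,50],[-3.0,-27.5,-3.1,3.0,50],[-4.5,-27.3,-3.1,3.1,50],[-5.9,-27.0,-3.1,3.0,50],[-7.3,-26.7,-3.1,3.1,50],[-8.8,-26.2,-3.1,3.0,50],[-10.1,-25.8,-3.1,3.1,50],[-11.5,-25.1,-3.1,3.0,50],[-12.8,-24.6,-3.2,3.1,50]]
[[-1.2,-16.1,18.3,-0.0,50],[-1.2,-16.1,18.3,-0.0,50],[12.9,-0.0,24.3,-0.0,50],[13.0,-0.0,24.2,-0.0,50]]
end [511.4 -35.4 139.9] -15.74913306443746
```

Run:
```python
from h import *
np.set_printoptions(precision=1,suppress=True)
t=lambda f,L:piv(f,7,-1.7,2.3,base=30,lift=L,dx=-1)+[0,0,6.3]
for f,L in ((28,0),(24,0),(18,0),(12,0),(6,0),(0,0)): print(f,t(f,L))
w=[t(28,L) for L in (60,5)]
plan([(470,-60,225,-15.7,50),(*w[0],-15.7,50),(*w[1],-15.7,50)],30)
```

```text
28 [518.6 -37.3 128.8]
24 [519.7 -37.7 126.1]
18 [521.6 -38.2 121.8]
12 [523.6 -38.7 117.3]
6 [525.7 -39.3 112.6]
0 [527.9 -40.  107.7]
[[-1.0,-27.9,-3.1,3.1,50],[-2.5,-27.8,-3.1,3.1,50],[-4.0,-27.7,-3.1,3.0,50],[-5.4,-27.4,-3.1,3.1,50],[-6.9,-27.1,-3.1,3.0,50],[-8.3,-26.7,-3.1,3.1,50],[-9.8,-26.2,-3.1,3.0,50],[-11.1,-25.6,-3.1,3.1,50],[-12.5,-25.0,-3.1,3.0,50],[-13.8,-24.2,-3.2,3.1,50]]
[[6.2,-17.5,21.6,-0.0,50],[6.2,-17.5,21.7,-0.0,50],[12.9,-0.0,24.3,-0.0,50],[12.9,-0.0,24.2,-0.0,50]]
end [516.3 -36.7 133.2] -15.74913306443746
```

>>> send_rows(
  rows=[
    [-1,-27.9,-3.1,3.1,50],
    [-2.5,-27.8,-3.1,3.1,50],
    [-4,-27.7,-3.1,3,50],
    [-5.4,-27.4,-3.1,3.1,50],
    [-6.9,-27.1,-3.1,3,50],
    [-8.3,-26.7,-3.1,3.1,50],
    [-9.8,-26.2,-3.1,3,50],
    [-11.1,-25.6,-3.1,3.1,50],
    [-12.5,-25,-3.1,3,50],
    [-13.8,-24.2,-3.2,3.1,50],
  ],
)

```text
clock: 25.9
tcp_pos: [468.2, -59.2, 223.0]
eef_rot: [[0.962, -0.274, -0.004], [-0.274, -0.962, -0.0], [-0.004, 0.001, -1.0]]
wrist_force: [0.1, 0.3, -1.5]
gripper_width: 53.7
grasp_force: 63.7
```

>>> send_rows(
  rows=[
    [6.2,-17.5,21.6,0,50],
    [6.2,-17.5,21.7,0,50],
    [10,0,18.7,0,50],
    [9,0,17,0,50],
    [5,0,9.4,0,50],
    [0,0,0,0,50],
    [0,0,0,0,50],
    [0,0,0,0,50],
  ],
)

```text
clock: 26.57
tcp_pos: [514.5, -36.7, 137.1]
eef_rot: [[0.962, -0.271, 0.001], [-0.271, -0.962, -0.0], [0.001, -0.0, -1.0]]
wrist_force: [0.2, 0.4, -1.7]
gripper_width: 53.8
grasp_force: 63.7
```

Run:
```python
from h import *
np.set_printoptions(precision=1,suppress=True)
p,a,o=pose(); print(p,a,o['clock'],o['wrist_force'],w2n(p))
t=lambda f,L:piv(f,7,-1.7,2.3,base=30,lift=L,dx=-1)+[0,0,6.3]
plan([(*t(28,1),-15.7,50)],2.5)
```

```text
[514.5 -36.7 137.1] -15.745415752657046 26.5667 [ 0.2  0.4 -1.7] [ 1.8 -0.5 77.3]
[[0.9,-0.1,1.8,-0.0,50],[0.9,-0.1,1.9,-0.0,50],[0.9,-0.2,1.8,-0.0,50],[0.9,-0.1,1.9,-0.0,50]]
end [518.1 -37.2 129.7] -15.745415752657046
```

>>> send_rows(
  rows=[
    [0.9,-0.1,1.8,0,50],
    [0.9,-0.1,1.9,0,50],
    [0.9,-0.2,1.8,0,50],
    [0.9,-0.1,1.9,0,50],
    [0,0,0,0,50],
  ],
)

```text
clock: 26.98
tcp_pos: [518.0, -37.0, 128.7]
eef_rot: [[0.963, -0.271, -0.0], [-0.271, -0.963, 0.0], [-0.0, -0.0, -1.0]]
wrist_force: [-0.7, 0.1, -1.4]
gripper_width: 53.6
grasp_force: 63.7
```

>>> send_rows(
  rows=[
    [0.4,0,1,0,50],
    [0.4,0,1,0,50],
    [0.4,0,1,0,50],
    [0,0,0,0,50],
  ],
)

```text
clock: 27.32
tcp_pos: [518.1, -37.1, 126.2]
eef_rot: [[0.963, -0.271, -0.002], [-0.271, -0.963, 0.0], [-0.002, 0.0, -1.0]]
wrist_force: [-7.2, 3.7, 6.9]
gripper_width: 53.8
grasp_force: 64.5
```

>>> send_rows(
  rows=[
    [0.4,0,1,0,50],
    [0.4,0,1,0,50],
    [0.4,0,1,0,50],
    [0,0,0,0,50],
  ],
)

```text
clock: 27.65
tcp_pos: [518.2, -37.2, 123.3]
eef_rot: [[0.963, -0.271, -0.004], [-0.271, -0.963, 0.001], [-0.004, 0.0, -1.0]]
wrist_force: [-11.0, 4.5, 9.3]
gripper_width: 53.6
grasp_force: 65.5
```

>>> send_rows(
  rows=[
    [0.2,0,1.2,0,50],
    [0.2,0,1.2,0,50],
    [0.2,0,1.2,0,50],
    [0.2,0,1.2,0,50],
    [0,0,0,0,50],
  ],
)

```text
clock: 28.07
tcp_pos: [519.4, -37.5, 118.5]
eef_rot: [[0.963, -0.271, -0.003], [-0.271, -0.963, 0.001], [-0.003, 0.0, -1.0]]
wrist_force: [-9.2, 3.7, 8.1]
gripper_width: 53.4
grasp_force: 67.1
```

>>> send_rows(
  rows=[
    [0.3,0,1.2,0,50],
    [0.3,0,1.2,0,50],
    [0.3,0,1.2,0,50],
    [0.3,0,1.2,0,50],
    [0,0,0,0,50],
  ],
)

```text
clock: 28.48
tcp_pos: [520.8, -37.9, 114.9]
eef_rot: [[0.963, -0.271, -0.002], [-0.271, -0.963, 0.0], [-0.002, 0.0, -1.0]]
wrist_force: [-11.7, 4.6, 14.4]
gripper_width: 54.0
grasp_force: 68.5
```

>>> send_rows(
  rows=[
    [0.3,0,1.2,0,50],
    [0.3,0,1.2,0,50],
    [0.3,0,1.2,0,50],
    [0,0,0,0,50],
  ],
)

```text
clock: 28.82
tcp_pos: [520.9, -38.0, 114.6]
eef_rot: [[0.963, -0.27, -0.001], [-0.27, -0.963, 0.0], [-0.001, 0.0, -1.0]]
wrist_force: [-26.4, 9.3, 38.2]
gripper_width: 53.6
grasp_force: 71.3
```

>>> send_rows(
  rows=[
    [0.5,0,-1.5,0,50],
    [1,0,-1.5,0,50],
    [1,0,0,0,50],
    [1,0,0,0,50],
    [0.5,0,0,0,50],
    [0,0,0,0,50],
  ],
)

```text
clock: 29.32
tcp_pos: [524.8, -39.2, 113.3]
eef_rot: [[0.963, -0.271, -0.004], [-0.271, -0.963, 0.0], [-0.004, 0.001, -1.0]]
wrist_force: [-11.5, 3.9, 9.8]
gripper_width: 53.5
grasp_force: 68.7
```

>>> send_rows(
  rows=[
    [0.3,0,1,0,50],
    [0.3,0,1,0,50],
    [0.3,0,1,0,50],
    [0,0,0,0,50],
  ],
)

```text
clock: 29.65
tcp_pos: [524.9, -39.4, 109.7]
eef_rot: [[0.962, -0.271, -0.006], [-0.271, -0.962, 0.001], [-0.006, 0.001, -1.0]]
wrist_force: [-12.6, 4.2, 8.2]
gripper_width: 53.8
grasp_force: 70.1
```

Run:
```python
from h import *
np.set_printoptions(precision=1,suppress=True)
p,a,o=pose(); print(p,a,o['clock'],o['wrist_force'],w2n(p))
d=wgrab(); np.savez('w12.npz',**d); 
for c in (225,254,283): g=d['frame'][:,c].astype(int).min(1); print(c,[(i,int(g[i])) for i in range(84,230,4)])
for f in (0,5,10):
  for x0 in (0,-3):
    q=np.radians(f); cz=30+50*np.sin(q)+7*np.cos(q)
    P=lambda a,b:wproj(d,n2w(x0+a*np.cos(q)+b*np.sin(q),cz-a*np.sin(q)+b*np.cos(q)))[1]
    print(f,x0,'rows: top front',P(50,7),'window front',P(32,7),'bot front',P(50,-7))
```

```text
[524.9 -39.4 109.7] -15.741581426540689 29.65 [-12.6   4.2   8.2] [-1.6 -0.3 48. ]
225 [(84, 112), (88, 111), (92, 113), (96, 149), (100, 162), (104, 166), (108, 163), (112, 168), (116, 168), (120, 172), (124, 165), (128, 167), (132, 164), (136, 166), (140, 164), (144, 164), (148, 164), (152, 167), (156, 141), (160, 114), (164, 90), (168, 70), (172, 54), (176, 53), (180, 204), (184, 224), (188, 218), (192, 220), (196, 217), (200, 222), (204, 224), (208, 230), (212, 79), (216, 78), (220, 82), (224, 78), (228, 79)]
254 [(84, 108), (88, 111), (92, 106), (96, 107), (100, 106), (104, 55), (108, 56), (112, 57), (116, 56), (120, 54), (124, 15), (128, 12), (132, 17), (136, 15), (140, 7), (144, 9), (148, 14), (152, 14), (156, 122), (160, 127), (164, 150), (168, 147), (172, 144), (176, 224), (180, 226), (184, 223), (188, 223), (192, 223), (196, 219), (200, 220), (204, 224), (208, 234), (212, 25), (216, 20), (220, 18), (224, 22), (228, 24)]
283 [(84, 105), (88, 102), (92, 106), (96, 132), (100, 163), (104, 160), (108, 157), (112, 161), (116, 157), (120, 155), (124, 143), (128, 142), (132, 144),
[... 180 characters left out ...]
96, 220), (200, 219), (204, 219), (208, 234), (212, 52), (216, 62), (220, 67), (224, 64), (228, 64)]
0 0 rows: top front 172.6585269755915 window front 204.55669535568634 bot front 150.69542545975187
0 -3 rows: top front 178.44907347233521 window front 209.2533611353575 bot front 156.32404845803205
5 0 rows: top front 171.74067420094448 window front 206.4163018270819 bot front 152.21306060806302
5 -3 rows: top front 177.55899142697274 window front 211.1312465674616 bot front 157.79820916075494
10 0 rows: top front 171.39641823575755 window front 208.50325022866303 bot front 154.41957083962552
10 -3 rows: top front 177.21585118130113 window front 213.2225779213828 bot front 159.94131366159596
```

>>> send_rows(
  rows=[
    [0.3,0,1,0,50],
    [0.3,0,1,0,50],
    [0.3,0,1,0,50],
    [0,0,0,0,50],
  ],
)

```text
clock: 30.03
tcp_pos: [525.0, -39.6, 106.4]
eef_rot: [[0.962, -0.271, -0.007], [-0.271, -0.962, 0.001], [-0.007, 0.001, -1.0]]
wrist_force: [-14.2, 5.1, 8.7]
gripper_width: 53.7
grasp_force: 71.8
```

>>> send_rows(
  rows=[
    [0.3,0,1,0,50],
    [0.3,0,1,0,50],
    [0,0,0,0,50],
  ],
)

```text
clock: 30.28
tcp_pos: [525.4, -39.8, 105.0]
eef_rot: [[0.962, -0.272, -0.007], [-0.272, -0.962, 0.001], [-0.007, 0.001, -1.0]]
wrist_force: [-16.8, 5.5, 13.9]
gripper_width: 53.7
grasp_force: 73.3
```

>>> send_rows(
  rows=[
    [0.3,0,1,0,50],
    [0.3,0,1,0,50],
    [0,0,0,0,50],
  ],
)

```text
clock: 30.53
tcp_pos: [525.6, -39.8, 104.8]
eef_rot: [[0.963, -0.271, -0.007], [-0.271, -0.963, 0.001], [-0.007, 0.001, -1.0]]
wrist_force: [-24.3, 8.0, 26.4]
gripper_width: 53.8
grasp_force: 75.4
```

```bash
cat > chk.py <<'E'
from h import *
import sys
np.set_printoptions(precision=1,suppress=True)
def edges(d,cols,lo,hi,win=None):
    for c in cols:
        g=d['frame'][:,c-2:c+3].astype(int).mean((1,2)); df=np.abs(g[3:]-g[:-3]); 
        print(c,[(i+1,int(g[i]),int(g[i+3])) for i in range(lo,hi) if df[i]>22 and df[i]==df[max(0,i-2):i+3].max()])
def pred(d,half,base):
    for f in (0,3,6):
      for x0 in (0,-3):
        q=np.radians(f); cz=base+50*np.sin(q)+half*np.cos(q)
        P=lambda a,b:wproj(d,n2w(x0+a*np.cos(q)+b*np.sin(q),cz-a*np.sin(q)+b*np.cos(q)))[1]
        print(f,x0,'top front %.1f bot front %.1f win front %.1f win back %.1f back %.1f'%(P(50,half),P(50,-half),P(32,half),P(-32,half),P(-50,half)))
E
python3 - <<'E'
from chk import *
p,a,o=pose(); print(p,o['clock'],o['wrist_force'],w2n(p))
d=wgrab(); edges(d,(225,248,260,283),80,340); pred(d,7,30)
E
```

```text
[525.6 -39.8 104.8] 30.5333 [-24.3   8.   26.4] [-3.2 -0.5 43.3]
225 [(183, 120, 196), (215, 231, 66), (267, 165, 245), (298, 244, 168), (305, 169, 246), (324, 214, 66)]
248 [(101, 167, 85), (123, 91, 28), (160, 34, 174), (184, 168, 228), (215, 234, 36), (265, 30, 148), (285, 164, 247), (298, 244, 151), (307, 142, 80), (310, 80, 128), (330, 151, 11)]
260 [(106, 161, 85), (122, 88, 32), (161, 42, 165), (184, 167, 228), (216, 236, 32), (248, 36, 63), (265, 57, 173), (285, 167, 246), (298, 244, 155), (304, 150, 88), (308, 85, 134), (330, 150, 11)]
283 [(160, 52, 164), (184, 166, 226), (216, 235, 40), (249, 87, 125), (262, 160, 234), (298, 243, 167), (306, 167, 243), (324, 237, 71)]
0 0 top front 177.9 bot front 154.6 win front 210.4 win back 283.0 back 295.9
0 -3 top front 183.8 bot front 160.3 win front 215.1 win back 285.3 back 297.9
3 0 top front 177.3 bot front 155.4 win front 211.6 win back 289.2 back 303.1
3 -3 top front 183.2 bot front 161.2 win front 216.3 win back 291.4 back 304.9
6 0 top front 176.8 bot front 156.5 win front 212.8 win back 295.4 back 310.2
6 -3 top front 182.8 bot front 162.2 win front 217.6 win back 297.6 back 312.0
```

Observed rows 184, 160, 215, 285 and 298 match the flat prediction at x≈−3 to within 1 px, so the frame is down. I release it.

>>> send_rows(
  rows=[
    [-0.8,0,-0.8,0,50],
    [-0.7,0,-0.8,0,50],
    [0,0,-0.5,0,58],
    [0,0,0,0,62],
    [0,0,0,0,66],
    [0,0,-2,0,70],
    [0,0,-2,0,70],
    [0,0,0,0,70],
  ],
)

```text
clock: 31.25
tcp_pos: [529.0, -39.9, 109.3]
eef_rot: [[0.963, -0.271, 0.001], [-0.271, -0.963, -0.0], [0.001, -0.0, -1.0]]
wrist_force: [0.6, -0.2, 0.6]
gripper_width: 69.9
grasp_force: 0.0
```

Run:
```python
from chk import *
p,a,o=pose(); print(p,o['clock'],o['wrist_force'],o['gripper_width'])
d=wgrab(); edges(d,(248,260),80,340); pred(d,7,30)
plan([(p[0],p[1],230,a,85),(350,-262,250,-33,85)],33)
```

```text
[529.  -39.9 109.3] 31.25 [ 0.6 -0.2  0.6] 69.89741341338149
248 [(109, 163, 84), (130, 88, 30), (166, 35, 170), (189, 165, 227), (215, 225, 127), (218, 127, 36), (267, 35, 141), (285, 152, 247), (299, 245, 150), (308, 146, 83), (312, 87, 137), (329, 152, 14)]
260 [(112, 153, 89), (129, 87, 31), (166, 34, 148), (188, 164, 239), (189, 164, 240), (210, 221, 126), (219, 130, 38), (243, 37, 65), (267, 59, 167), (286, 161, 244), (299, 245, 153), (305, 150, 89), (309, 80, 130), (330, 149, 10)]
0 0 top front 182.8 bot front 160.3 win front 213.6 win back 283.7 back 296.4
0 -3 top front 188.4 bot front 165.8 win front 218.2 win back 286.0 back 298.3
3 0 top front 182.2 bot front 161.1 win front 214.7 win back 289.7 back 303.3
3 -3 top front 187.8 bot front 166.6 win front 219.3 win back 291.9 back 305.2
6 0 top front 181.8 bot front 162.2 win front 216.0 win back 295.7 back 310.3
6 -3 top front 187.5 bot front 167.6 win front 220.5 win back 297.8 back 312.0
[[0.0,-0.0,-30.2,-0.0,85],[0.0,-0.0,-30.2,-0.0,85],[0.1,-0.0,-30.2,-0.0,85],[0.0,-0.0,-30.2,-0.0,85],[-12.5,29.1,-2.2,1.9,85],[-11.5,29.5,-2.2,1.9,85],[-10.5,29.9,-2.2,1.9,85],[-9.5,30.2,-2.2,1.9,85],[-8.5,30.5,-2.2,1.9,85],[-7.5,30.8,-2.3,1.9,85]]
[[-6.4,31.1,-2.2,2.0,85],[-5.3,31.2,-2.3,1.9,85],[-4.3,31.5,-2.2,2.0,85]]
end [ 350.  -262.1  250. ] -33.02964394485218
```

>>> send_rows(
  rows=[
    [0,0,-15,0,70],
    [0,0,-30,0,70],
    [0,0,-30,0,80],
    [0,0,-35,0,85],
    [-14.5,29.1,-2.2,1.9,85],
    [-13.5,29.5,-2.2,1.9,85],
    [-12.5,29.9,-2.2,1.9,85],
    [-11.5,30.2,-2.2,1.9,85],
    [-9.5,29,-2.2,1.9,85],
    [-8.5,29,-2.3,1.9,85],
  ],
)

```text
clock: 32.13
tcp_pos: [399.9, -182.3, 232.4]
eef_rot: [[0.889, -0.457, 0.0], [-0.457, -0.889, -0.0], [0.0, -0.0, -1.0]]
wrist_force: [-0.2, -0.6, -1.3]
gripper_width: 85.1
grasp_force: 0.0
```

>>> send_rows(
  rows=[
    [-7.4,27,-2.2,2,85],
    [-6.3,20,-2.3,1.9,85],
    [-4.3,15,-2.2,2,85],
    [0,0,0,0,85],
    [0,0,0,0,85],
    [0,0,0,0,85],
  ],
)

```text
clock: 32.63
tcp_pos: [355.9, -226.9, 238.8]
eef_rot: [[0.839, -0.545, 0.0], [-0.545, -0.839, 0.0], [0.0, -0.0, -1.0]]
wrist_force: [0.7, -0.2, 0.1]
gripper_width: 85.2
grasp_force: 0.0
```

Run:
```python
from chk import *
p,a,o=pose(); print(p,a,o['clock'],o['wrist_force'])
d=wgrab(); np.savez('w13.npz',**d)
for t in (90,110,130): rect(d,384,-272,20,lambda c:(c.max(-1)<t)&(np.ptp(c,axis=-1)<35),w=75,name=t)
t=dict(np.load('top0.npz'));o=ortho(d,384,-272,130,0,K=2).astype(int)
m=((o[...,2]>o[...,0]*1.8)&(o[...,2]>60)).astype(np.uint8); ys,xs=np.nonzero(cv2.erode(m,np.ones((3,3))))
print('blue x',384+130-ys.max()/2,384+130-ys.min()/2,'y',-272+130-xs.max()/2,-272+130-xs.min()/2)
f=t['frame'].astype(int); m=(f[...,2]>f[...,0]*1.8)&(f[...,2]>60); ys,xs=np.nonzero(m)
for u,v in ((xs.min(),ys.min()),(xs.max(),ys.max())): print(u,v,onz(t,u,v,0),onz(t,u,v,100))
o2=ortho(d,384,-272,75,20).astype(int); print(o2[225,225],o2[225,150],o2[150,225],o2[225,320])
```

```text
[ 355.9 -226.9  238.8] -32.99709363243485 32.6333 [ 0.7 -0.2  0.1]
90 [ 362.1 -283.2] [15.2 73.5] long axis yaw 145.0
110 [ 383.5 -273.2] [56.  99.1] long axis yaw 146.8
130 [ 383.5 -273.2] [56.  99.4] long axis yaw 146.8
blue x 254.5 278.0 y -354.5 -293.5
340 252 [ 275.9 -270.4    0. ] [ 275.2 -254.6  100. ]
356 273 [ 199.3 -329.3    0. ] [ 202.8 -310.2  100. ]
[112 111 117] [83 82 85] [83 81 86] [82 82 87]
```

Run:
```python
from h import *
plan([(381,-271.6,70,-33.2,85),(381,-271.6,14,-33.2,72)],28)
```

```text
[[6.5,3.4,24.1,0.0,85],[6.5,3.4,24.1,0.0,85],[6.5,3.5,24.1,0.0,85],[6.5,3.4,24.1,0.1,85],[6.5,3.4,24.1,0.0,85],[6.5,3.5,24.1,0.1,85],[6.5,3.4,24.1,0.0,85],[-0.0,0.0,28.0,0.0,72],[-0.0,0.0,28.0,0.0,72]]
end [ 381.04272584 -271.62019913   13.98018726] -33.167686735184326
```

>>> send_rows(
  rows=[
    [6.5,3.4,24.1,0,85],
    [6.5,3.4,24.1,0,85],
    [6.5,3.5,24.1,0,85],
    [6.5,3.4,24.1,0.1,85],
    [6.5,3.4,24.1,0,85],
    [6.5,3.5,24.1,0.1,85],
    [6.5,3.4,24.1,0,85],
    [0,0,24,0,75],
    [0,0,20,0,72],
    [0,0,8,0,70],
  ],
)

```text
clock: 33.52
tcp_pos: [379.3, -270.8, 15.2]
eef_rot: [[0.837, -0.547, -0.005], [-0.547, -0.837, 0.002], [-0.005, 0.001, -1.0]]
wrist_force: [-1.2, 0.0, -0.8]
gripper_width: 70.2
grasp_force: 0.0
```

>>> send_rows(
  rows=[
    [0,0,4,0,70],
    [0,0,0,0,70],
    [0,0,0,0,66],
    [0,0,0,0,50],
    [0,0,0,0,50],
    [0,0,0,0,50],
    [0,0,0,0,50],
    [0,0,0,0,50],
  ],
)

```text
clock: 34.18
tcp_pos: [381.8, -272.5, 15.9]
eef_rot: [[0.837, -0.547, 0.003], [-0.547, -0.837, -0.001], [0.003, -0.001, -1.0]]
wrist_force: [-0.1, 2.0, 5.0]
gripper_width: 54.2
grasp_force: 64.1
```

>>> send_rows(
  rows=[
    [0,0,-5,0,50],
    [0,0,-15,0,50],
    [0,0,-25,0,50],
    [0,0,-30,0,50],
    [0,0,-35,0,50],
    [0,0,-35,0,50],
    [0,0,-35,0,50],
    [0,0,-25,0,50],
    [0,0,0,0,50],
    [0,0,0,0,50],
  ],
)

```text
clock: 35.02
tcp_pos: [381.0, -272.0, 220.9]
eef_rot: [[0.836, -0.548, 0.004], [-0.548, -0.836, -0.001], [0.004, -0.002, -1.0]]
wrist_force: [0.3, 0.8, -3.9]
gripper_width: 54.3
grasp_force: 63.9
```

Run:
```python
from chk import *
p,a,o=pose(); print(p,a,o['clock'],o['wrist_force'])
d=wgrab(); np.savez('w14.npz',**d); b=np.radians(a)
edges(d,(250,260),90,210)
for x in (50,53,56): print(x,wproj(d,p+[x*np.cos(b),x*np.sin(b),5])[1],wproj(d,p+[x*np.cos(b),x*np.sin(b),-15])[1])
t=lambda f,L:piv(f,10,-2,2.3,base=44,lift=L,dx=-1)+[0,0,3.5]
for f in (28,18,9,0): print(f,t(f,0))
w=[t(28,L) for L in (50,8)]
plan([(w[0][0],w[0][1],215,-15.7,50),(*w[0],-15.7,50),(*w[1],-15.7,50)],25)
```

```text
[ 381.  -272.   220.9] -33.237055858783215 35.0167 [ 0.3  0.8 -3.9]
250 [(138, 181, 133), (143, 132, 174), (147, 184, 36), (153, 33, 98), (157, 96, 59)]
260 [(132, 177, 126), (136, 127, 170), (148, 182, 29), (153, 34, 98), (157, 92, 53)]
50 158.16732289986027 151.3328911194332
53 151.34174833428645 145.39539319585816
56 144.46877613464284 139.42694984084403
28 [510.7 -35.1 140.7]
18 [513.7 -36.  133.8]
9 [516.7 -36.8 127. ]
0 [520.  -37.7 119.8]
[[-3.9,-23.8,0.4,-1.6,50],[-3.2,-23.9,0.4,-1.6,50],[-2.6,-24.0,0.4,-1.6,50],[-1.9,-24.1,0.4,-1.6,50],[-1.2,-24.1,0.4,-1.6,50],[-0.5,-24.2,0.4,-1.6,50],[0.1,-24.2,0.4,-1.6,50],[0.8,-24.2,0.3,-1.6,50],[1.5,-24.1,0.4,-1.6,50],[2.2,-24.0,0.3,-1.6,50]]
[[2.8,-24.0,0.4,-1.5,50],[0.0,-0.0,15.1,-0.0,50],[0.0,-0.0,15.0,-0.0,50],[9.9,-0.0,18.6,-0.0,50],[9.9,-0.0,18.5,-0.0,50]]
end [507.2 -34.2 147.8] -15.74285970050365
```

>>> send_rows(
  rows=[
    [-3.9,-23.8,0.4,-1.6,50],
    [-3.2,-23.9,0.4,-1.6,50],
    [-2.6,-24,0.4,-1.6,50],
    [-1.9,-24.1,0.4,-1.6,50],
    [-1.2,-24.1,0.4,-1.6,50],
    [-0.5,-24.2,0.4,-1.6,50],
    [0.1,-24.2,0.4,-1.6,50],
    [0.8,-24.2,0.3,-1.6,50],
    [1.5,-24.1,0.4,-1.6,50],
    [2.2,-24,0.3,-1.6,50],
  ],
)

```text
clock: 35.9
tcp_pos: [477.7, -50.1, 213.6]
eef_rot: [[0.956, -0.295, -0.004], [-0.295, -0.956, -0.0], [-0.004, 0.001, -1.0]]
wrist_force: [0.7, -0.5, -2.4]
gripper_width: 54.4
grasp_force: 63.9
```

>>> send_rows(
  rows=[
    [2.8,-24,0.4,-1.5,50],
    [0,0,15.1,0,50],
    [0,0,15,0,50],
    [9,0,16,0,50],
    [7.5,0,13.5,0,50],
    [4,0,7.5,0,50],
    [0,0,0,0,50],
    [0,0,0,0,50],
    [0,0,0,0,50],
  ],
)

```text
clock: 36.65
tcp_pos: [508.1, -34.8, 148.4]
eef_rot: [[0.963, -0.271, 0.0], [-0.271, -0.963, -0.0], [0.0, -0.0, -1.0]]
wrist_force: [-0.9, 0.3, -1.1]
gripper_width: 54.3
grasp_force: 63.9
```

Run:
```python
from chk import *
p,a,o=pose(); print(p,a,o['clock'],o['wrist_force'],w2n(p))
t=lambda f,L:piv(f,10,-2,2.3,base=44,lift=L,dx=0)+[0,0,3.5]
for f in (28,18,9,0): print(f,t(f,0))
plan([(*t(28,1),-15.7,50)],2.2)
```

```text
[508.1 -34.8 148.4] -15.728824758140687 36.65 [-0.9  0.3 -1.1] [ 1.2 -0.4 90.4]
28 [511.6 -35.4 141.2]
18 [514.6 -36.2 134.3]
9 [517.6 -37.  127.5]
0 [520.9 -38.  120.3]
[[0.8,-0.1,1.6,-0.0,50],[0.7,-0.1,1.6,-0.0,50],[0.8,-0.1,1.6,-0.0,50],[0.7,-0.1,1.5,-0.0,50]]
end [511.1 -35.2 142.1] -15.728824758140687
```

>>> send_rows(
  rows=[
    [0.8,-0.1,1.6,0,50],
    [0.7,-0.1,1.6,0,50],
    [0.8,-0.1,1.6,0,50],
    [0.7,-0.1,1.5,0,50],
    [0,0,0,0,50],
  ],
)

```text
clock: 37.07
tcp_pos: [511.0, -35.2, 141.3]
eef_rot: [[0.963, -0.271, -0.0], [-0.271, -0.963, 0.0], [-0.0, 0.0, -1.0]]
wrist_force: [0.7, 0.1, -1.5]
gripper_width: 54.4
grasp_force: 63.9
```

>>> send_rows(
  rows=[
    [0.5,0,1,0,50],
    [0.5,0,1,0,50],
    [0.5,0,1,0,50],
    [0,0,0,0,50],
  ],
)

```text
clock: 37.4
tcp_pos: [511.3, -35.3, 139.5]
eef_rot: [[0.963, -0.271, -0.002], [-0.271, -0.963, 0.0], [-0.002, 0.0, -1.0]]
wrist_force: [-9.8, 3.5, 9.7]
gripper_width: 54.2
grasp_force: 65.4
```

>>> send_rows(
  rows=[
    [0.5,0,1,0,50],
    [0.5,0,1,0,50],
    [0.5,0,1,0,50],
    [0,0,0,0,50],
  ],
)

```text
clock: 37.73
tcp_pos: [511.5, -35.6, 136.2]
eef_rot: [[0.963, -0.271, -0.004], [-0.271, -0.963, 0.001], [-0.004, 0.0, -1.0]]
wrist_force: [-13.0, 5.7, 11.0]
gripper_width: 54.1
grasp_force: 66.4
```

>>> send_rows(
  rows=[
    [0.6,0,1.1,0,50],
    [0.6,0,1.1,0,50],
    [0.6,0,1.1,0,50],
    [0.6,0,1.1,0,50],
    [0,0,0,0,50],
  ],
)

```text
clock: 38.15
tcp_pos: [514.5, -36.5, 132.1]
eef_rot: [[0.963, -0.271, -0.003], [-0.271, -0.963, 0.0], [-0.003, 0.0, -1.0]]
wrist_force: [-11.3, 3.6, 10.5]
gripper_width: 54.0
grasp_force: 68.1
```

>>> send_rows(
  rows=[
    [0.6,0,1.1,0,50],
    [0.6,0,1.1,0,50],
    [0.6,0,1.1,0,50],
    [0,0,0,0,50],
  ],
)

```text
clock: 38.48
tcp_pos: [515.8, -36.9, 128.4]
eef_rot: [[0.963, -0.271, -0.004], [-0.271, -0.963, 0.0], [-0.004, 0.001, -1.0]]
wrist_force: [-11.8, 2.6, 9.8]
gripper_width: 54.8
grasp_force: 69.1
```

Run:
```python
from chk import *
p,a,o=pose(); print(p,a,o['clock'],o['wrist_force'],w2n(p))
d=wgrab(); edges(d,(242,248,260,266),70,340); pred(d,10,44)
for f in (9,12,15):
  for x0 in (0,-3):
    q=np.radians(f); cz=44+50*np.sin(q)+10*np.cos(q)
    P=lambda a,b:wproj(d,n2w(x0+a*np.cos(q)+b*np.sin(q),cz-a*np.sin(q)+b*np.cos(q)))[1]
    print(f,x0,'top front %.1f bot front %.1f back %.1f'%(P(50,10),P(50,-10),P(-50,10)))
```

```text
[515.8 -36.9 128.4] -15.72408279673772 38.4833 [-11.8   2.6   9.8] [-1.1 -0.4 69. ]
242 [(82, 190, 105), (103, 115, 33), (122, 38, 164), (138, 167, 253), (149, 254, 33), (171, 40, 78), (213, 77, 42), (273, 63, 140), (291, 120, 162), (300, 162, 104), (305, 145, 101), (317, 97, 181), (328, 183, 14)]
248 [(84, 197, 107), (102, 112, 34), (122, 41, 164), (137, 161, 253), (149, 254, 32), (170, 39, 77), (212, 77, 41), (270, 66, 136), (294, 137, 163), (303, 153, 100), (307, 102, 131), (310, 131, 88), (317, 85, 180), (330, 182, 15)]
260 [(88, 192, 106), (102, 110, 37), (122, 34, 164), (135, 159, 252), (149, 254, 32), (170, 40, 79), (213, 98, 39), (270, 67, 124), (305, 90, 116), (308, 116, 90), (317, 85, 175), (330, 182, 17)]
266 [(90, 192, 105), (102, 112, 36), (122, 31, 166), (135, 169, 252), (149, 254, 33), (170, 39, 79), (199, 94, 125), (205, 136, 112), (212, 125, 50), (269, 60, 128), (285, 138, 106), (318, 96, 174), (329, 184, 15)]
0 0 top front 171.8 bot front 142.0 win front 203.6 win back 276.5 back 289.7
0 -3 top front 177.6 bot front 147.5 win front 208.3 win back 278.9 back 291.7
3 0 top front 170.9 bot front 143.1 win front 204.4 win back 282.3 back 296.5
3 -3 top front 176.7 bot front 148.6 win front 209.1 win back 284.6 back 298.4
6 0 top front 170.2 bot front 144.5 win front 205.3 win back 288.1 back 303.3
6 -3 top front 176.0 bot front 149.9 win front 210.0 win back 290.3 back 305.2
9 0 top front 169.6 bot front 146.1 back 310.1
9 -3 top front 175.4 bot front 151.4 back 311.9
12 0 top front 169.2 bot front 147.9 back 316.9
12 -3 top front 175.0 bot front 153.2 back 318.6
15 0 top front 169.0 bot front 149.9 back 323.6
15 -3 top front 174.8 bot front 155.2 back 325.2
```

>>> send_rows(
  rows=[
    [0.5,0,1.1,0,50],
    [0.5,0,1.1,0,50],
    [0.5,0,1.1,0,50],
    [0,0,0,0,50],
  ],
)

```text
clock: 38.87
tcp_pos: [517.1, -37.4, 125.0]
eef_rot: [[0.963, -0.271, -0.004], [-0.271, -0.963, 0.0], [-0.004, 0.001, -1.0]]
wrist_force: [-12.4, 4.0, 10.1]
gripper_width: 54.1
grasp_force: 70.1
```

>>> send_rows(
  rows=[
    [0.5,0,1.1,0,50],
    [0.5,0,1.1,0,50],
    [0.5,0,1.1,0,50],
    [0,0,0,0,50],
  ],
)

```text
clock: 39.2
tcp_pos: [516.8, -37.6, 121.3]
eef_rot: [[0.962, -0.271, -0.008], [-0.271, -0.962, 0.001], [-0.008, 0.001, -1.0]]
wrist_force: [-17.0, 4.9, 13.5]
gripper_width: 54.3
grasp_force: 72.1
```

>>> send_rows(
  rows=[
    [0.4,0,1,0,50],
    [0.4,0,1,0,50],
    [0,0,0,0,50],
  ],
)

```text
clock: 39.45
tcp_pos: [516.7, -37.7, 119.3]
eef_rot: [[0.962, -0.272, -0.009], [-0.272, -0.962, 0.001], [-0.009, 0.002, -1.0]]
wrist_force: [-19.1, 6.2, 15.3]
gripper_width: 54.7
grasp_force: 73.4
```

Run:
```python
from chk import *
p,a,o=pose(); print(p,a,o['clock'],o['wrist_force'],w2n(p))
d=wgrab(); edges(d,(248,260),90,340); pred(d,10,44)
```

```text
[516.7 -37.7 119.3] -15.757187764408398 39.45 [-19.1   6.2  15.3] [-4.4 -0.8 60.5]
248 [(104, 114, 37), (130, 44, 175), (140, 168, 197), (148, 195, 250), (155, 255, 41), (186, 48, 73), (213, 71, 110), (220, 110, 36), (271, 50, 96), (287, 123, 89), (309, 81, 179), (330, 176, 17)]
260 [(104, 112, 40), (130, 39, 175), (136, 166, 197), (148, 195, 249), (155, 255, 41), (186, 47, 73), (200, 78, 101), (203, 101, 72), (213, 69, 127), (222, 109, 39), (242, 40, 67), (259, 62, 131), (263, 131, 58), (269, 51, 85), (290, 118, 85), (309, 82, 181), (330, 184, 15)]
0 0 top front 181.1 bot front 147.7 win front 213.9 win back 286.3 back 299.1
0 -3 top front 187.1 bot front 153.5 win front 218.7 win back 288.6 back 301.0
3 0 top front 180.1 bot front 148.8 win front 214.9 win back 292.5 back 306.2
3 -3 top front 186.1 bot front 154.6 win front 219.7 win back 294.8 back 308.1
6 0 top front 179.3 bot front 150.2 win front 215.9 win back 298.7 back 313.4
6 -3 top front 185.3 bot front 156.0 win front 220.7 win back 300.9 back 315.2
```

>>> send_rows(
  rows=[
    [0.4,0,1,0,50],
    [0.4,0,1,0,50],
    [0,0,0,0,50],
  ],
)

```text
clock: 39.75
tcp_pos: [517.5, -37.9, 118.0]
eef_rot: [[0.962, -0.271, -0.009], [-0.271, -0.962, 0.001], [-0.009, 0.001, -1.0]]
wrist_force: [-22.2, 7.1, 18.4]
gripper_width: 54.2
grasp_force: 75.0
```

>>> send_rows(
  rows=[
    [0.4,0,1,0,50],
    [0.4,0,1,0,50],
    [0,0,0,0,50],
  ],
)

```text
clock: 40.0
tcp_pos: [517.9, -38.0, 117.0]
eef_rot: [[0.963, -0.271, -0.009], [-0.271, -0.963, 0.001], [-0.009, 0.001, -1.0]]
wrist_force: [-27.5, 9.2, 26.0]
gripper_width: 54.3
grasp_force: 77.1
```

Run:
```python
from chk import *
p,a,o=pose(); print(p,a,o['clock'],o['wrist_force'],w2n(p))
d=wgrab(); edges(d,(248,260),90,340); pred(d,10,44)
```

```text
[517.9 -38.  117. ] -15.723411493682113 40.0 [-27.5   9.2  26. ] [-4.4 -0.8 57.9]
248 [(106, 114, 39), (136, 46, 192), (143, 171, 204), (158, 254, 46), (191, 50, 72), (224, 81, 39), (271, 59, 134), (289, 86, 128), (308, 82, 176), (329, 178, 19)]
260 [(91, 195, 105), (106, 109, 40), (136, 41, 175), (158, 254, 45), (225, 78, 38), (245, 37, 60), (269, 56, 120), (292, 121, 86), (308, 81, 178), (330, 178, 14)]
0 0 top front 186.1 bot front 151.6 win front 219.0 win back 290.4 back 302.9
0 -3 top front 192.2 bot front 157.4 win front 223.7 win back 292.7 back 304.7
3 0 top front 185.2 bot front 152.8 win front 220.0 win back 296.7 back 310.1
3 -3 top front 191.2 bot front 158.6 win front 224.7 win back 298.9 back 311.9
6 0 top front 184.3 bot front 154.2 win front 221.0 win back 303.0 back 317.4
6 -3 top front 190.4 bot front 159.9 win front 225.8 win back 305.1 back 319.1
```

>>> send_rows(
  rows=[
    [0,0,1,0,50],
    [-0.3,0,1,0,50],
    [-0.3,0,1,0,50],
    [0,0,0,0,50],
  ],
)

```text
clock: 40.38
tcp_pos: [517.9, -38.0, 116.8]
eef_rot: [[0.963, -0.27, -0.006], [-0.27, -0.963, 0.0], [-0.006, 0.001, -1.0]]
wrist_force: [-33.6, 10.7, 42.0]
gripper_width: 54.2
grasp_force: 79.1
```

Run:
```python
from chk import *
p,a,o=pose(); print(p,a,o['clock'],o['wrist_force'],w2n(p))
d=wgrab(); edges(d,(248,260),90,340); pred(d,10,44)
```

```text
[517.9 -38.  116.8] -15.685095005076029 40.3833 [-33.6  10.7  42. ] [-4.5 -0.8 57.6]
248 [(106, 115, 39), (136, 46, 193), (143, 176, 203), (158, 254, 45), (223, 72, 40), (271, 58, 137), (299, 127, 83), (308, 82, 177), (330, 176, 17)]
260 [(91, 195, 107), (106, 109, 44), (136, 39, 175), (158, 254, 45), (228, 82, 41), (270, 51, 93), (284, 106, 135), (291, 128, 84), (295, 84, 109), (299, 109, 83), (308, 80, 179), (330, 180, 17)]
0 0 top front 185.9 bot front 151.5 win front 218.9 win back 290.7 back 303.3
0 -3 top front 192.0 bot front 157.3 win front 223.7 win back 293.0 back 305.1
3 0 top front 184.9 bot front 152.6 win front 219.9 win back 297.0 back 310.5
3 -3 top front 191.0 bot front 158.5 win front 224.7 win back 299.2 back 312.3
6 0 top front 184.1 bot front 154.1 win front 221.0 win back 303.3 back 317.8
6 -3 top front 190.2 bot front 159.9 win front 225.8 win back 305.4 back 319.5
```

The slab is seated: there is a hard stop and it is flat to about 1.5°. I unload and release it.

>>> send_rows(
  rows=[
    [-0.6,0,-1,0,50],
    [-0.6,0,-1,0,50],
    [-0.6,0,-1,0,50],
    [0,0,0,0,50],
    [0,0,-0.5,0,57],
    [0,0,0,0,60],
    [0,0,0,0,64],
    [0,0,0,0,68],
    [0,0,-2,0,70],
    [0,0,0,0,70],
  ],
)

```text
clock: 41.27
tcp_pos: [521.3, -38.0, 118.0]
eef_rot: [[0.963, -0.271, 0.0], [-0.271, -0.963, -0.0], [0.001, 0.0, -1.0]]
wrist_force: [-0.5, 0.1, 0.5]
gripper_width: 69.7
grasp_force: 0.0
```

Run:
```python
from chk import *
p,a,o=pose(); print(p,a,o['clock'],o['wrist_force'],w2n(p))
d=wgrab(); edges(d,(248,260),90,340); pred(d,10,44)
```

```text
[521.3 -38.  118. ] -15.726347590370496 41.2667 [-0.5  0.1  0.5] [-1.   0.1 57.2]
248 [(93, 195, 107), (113, 110, 35), (145, 52, 204), (165, 209, 45), (224, 69, 35), (270, 46, 126), (276, 105, 131), (291, 110, 82), (308, 78, 176), (330, 177, 16)]
260 [(97, 189, 106), (114, 110, 41), (145, 45, 194), (165, 207, 46), (224, 70, 37), (225, 69, 36), (269, 52, 119), (292, 128, 79), (308, 76, 175), (330, 175, 13)]
0 0 top front 193.2 bot front 158.7 win front 224.9 win back 294.4 back 306.6
0 -3 top front 199.0 bot front 164.4 win front 229.5 win back 296.6 back 308.4
3 0 top front 192.2 bot front 159.8 win front 225.9 win back 300.6 back 313.7
3 -3 top front 198.1 bot front 165.5 win front 230.5 win back 302.7 back 315.5
6 0 top front 191.4 bot front 161.2 win front 227.0 win back 306.8 back 320.9
6 -3 top front 197.3 bot front 166.8 win front 231.6 win back 308.8 back 322.6
```

It lies flat (observed rows 165 and 308.5 against 164.4 and 308.4 predicted). I retreat and check once more before handing in.

>>> send_rows(
  rows=[
    [0,0,-10,0,70],
    [0,0,-25,0,70],
    [0,0,-30,0,70],
    [0,0,-30,0,80],
    [-20,0,-25,0,85],
    [-20,0,-20,0,85],
    [-20,0,-20,0,85],
    [-20,0,0,0,85],
    [0,0,0,0,85],
    [0,0,0,0,85],
  ],
)

```text
clock: 42.15
tcp_pos: [443.6, -16.1, 279.1]
eef_rot: [[0.963, -0.27, 0.002], [-0.27, -0.963, 0.001], [0.002, -0.001, -1.0]]
wrist_force: [-0.0, 0.3, -0.1]
gripper_width: 84.9
grasp_force: 0.0
```

Run:
```python
from chk import *
p,a,o=pose(); print(p,a,o['clock'],o['wrist_force'],o['qvel'].max())
d=wgrab(); edges(d,(248,254,260),5,180); pred(d,10,44)
for x in (226,283): g=d['frame'][80].astype(int).mean(1)
print([int(v) for v in g[215:295:3]], [wproj(d,n2w(-3+0,64,y))for y in (28,-28)])
print(env.finish_job())
```

```text
[443.6 -16.1 279.1] -15.67474564957463 42.15 [-0.   0.3 -0.1] 0.0424245260698595
248 [(7, 104, 181), (13, 179, 151), (25, 169, 77), (36, 85, 22), (43, 26, 162), (47, 165, 33), (53, 36, 65), (61, 73, 97), (68, 77, 116), (75, 118, 84), (78, 84, 114), (81, 114, 82), (101, 97, 75), (129, 92, 70), (150, 87, 157)]
254 [(7, 104, 188), (13, 184, 155), (27, 163, 87), (36, 85, 26), (43, 27, 162), (47, 165, 29), (53, 37, 64), (135, 89, 65), (145, 63, 91), (150, 83, 156), (180, 146, 82)]
260 [(8, 104, 182), (13, 180, 152), (29, 168, 77), (36, 82, 29), (43, 20, 162), (47, 164, 29), (53, 35, 64), (103, 100, 65), (113, 75, 99), (135, 107, 65), (150, 80, 159), (178, 150, 87)]
0 0 top front 50.6 bot front 44.5 win front 69.3 win back 128.5 back 143.0
0 -3 top front 53.8 bot front 47.5 win front 72.3 win back 131.0 back 145.3
3 0 top front 50.1 bot front 45.1 win front 69.2 win back 130.3 back 145.4
3 -3 top front 53.3 bot front 48.1 win front 72.2 win back 132.8 back 147.7
6 0 top front 49.8 bot front 45.8 win front 69.1 win back 132.0 back 147.7
6 -3 top front 53.0 bot front 48.8 win front 72.2 win back 134.5 back 150.1
[164, 171, 174, 170, 58, 59, 84, 104, 58, 94, 137, 120, 76, 59, 105, 66, 76, 61, 63, 89, 61, 61, 60, 64, 113, 125, 127] [array([226.5, 103.4]), array([285. , 103.5])]
the job is handed in; nothing more can be done
None
```

The block, frame and slab are stacked in order in the jig pocket, each released before the next was fetched; I handed the job in at 42 s of the 72 s allowed. The last close-up before the arm withdrew showed the slab flat, about 3 mm downhill of centre. The final wider check also put it there, with its back edge about 5 px off the flat prediction. The hand-in returned no verdict.

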